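# Open the slim tub and put it on the scale for filling

### The job

Get the slim tub ready to be filled by weight: lift off its lid and prop the lid in the sloping steel lid rest, right way up, lying flat in the bay with one short end down on the lip - do not lay it on the worktop, it has to stay clean - and stand the open tub upright in the middle of the scale's pan. Set both down gently rather than dropping them, do not lean on the scale, and leave the other things on the table where they are.

Things in the scene. Friction and masses are not known exactly. Their poses are not given: they have to be found in the camera images.
- tub_mid (a point): Centre (50 mm above the underside) of the slim milky-white tub: open-topped, rounded corners, 130 mm long (x), 58 mm wide (y), 100 mm tall (z), walls 4 mm, about 140 g, empty. The narrow one of the two lidded tubs. Starts upright on the table with its lid on; when open it is best gripped across its 58 mm width, fingers outside, near the rim.
- lid_mid (a point): Centre of the slim tub's loose white lid, 18 mm above its underside. 140 mm (x) by 68 mm (y), flat deck 13 mm above the underside; grip rib along x in its middle, 60 mm long, 12 mm wide, 13 to 37 mm above the underside. 10 mm skirt round the tub's rim, 2 mm play, no latch; on the tub the lid's underside is 90 mm above the tub's. About 60 g. z points up.
- rest_bay: Face of the lid rest's sloping bay. Origin where the middle of the lid's underside lies when home, 66 mm above the table. x points up the 35 degree slope, y level across, z square out of the face. Lip 10 mm high at x = -71 mm for the lid's short end; face ends at x = +78 mm; side flanges 10 mm high, 80 mm apart. Either end of the lid may be down; it may not slide down by itself.
- pan (a point): Centre of the top of the steel pan of the flat black kitchen scale (fixed, 225 mm by 180 mm): pan 165 mm along x by 172 mm along y, its top 22 mm above the table. The grey display and two keys are at the scale's -x edge, on the robot's side.
- scale: The scale itself; origin at the centre of its underside, 26 mm to -x of the pan's centre. It must not be loaded with more than 40 N.
- lid_rest: The whole stainless lid rest, fixed to the table, about 155 mm by 100 mm, 120 mm tall, with a drip tray; the low end of its slope faces the robot side (-x). Origin on the table straight below the bay's origin.
- tub: The slim tub; origin at the centre of its underside.
- lid: The slim tub's lid; origin at the middle of its underside.
- square_tub: Bystander: wide square tub with closed lid, 122 mm square, 115 mm tall; origin under its centre.
- bowl_stack: Bystander: nested stack of white takeaway bowls, diameter 136 mm, 104 mm tall; origin under its centre.
- jar: Bystander: small glass jar, diameter 46 mm, 80 mm tall; origin under its centre.
- scoop: Bystander: steel scoop lying flat, about 200 mm long along x, 46 mm wide, 24 mm tall; origin under its middle.
- measure: Bystander: steel measuring mug, diameter 76 mm, 70 mm tall; origin under its centre.
- oil_bottle: Bystander: tall yellow plastic bottle, diameter 64 mm, 200 mm tall; origin under its centre.

How it is judged:
On the way, in this order (a step that is already met when the one before it is completed fails the run):
1. the lid is lifted clear of the tub (distance between lid and tub above 0.13 m), for 0.1 s.
2. the lid lies home in the bay of the lid rest (x of lid_mid in the frame of rest_bay between -0.008 and 0.012 m and y of lid_mid in the frame of rest_bay between -0.01 and 0.01 m and z of lid_mid in the frame of rest_bay between 0.012 and 0.023 m and angle between the z axis of lid_mid and the z axis of rest_bay, either way round below 0.09 rad and angle between the x axis of lid_mid and the x axis of rest_bay, either way round below 0.16 rad and contact force between lid and the fingers below 0.05 N and z of lid in the frame of rest_bay below 0.006 m), for 0.2 s.
At the end, for the whole second after the job is handed in: Lid at rest in the rest's bay, right way up, flat on its face (0.09 rad), square (0.16 rad), within 10 mm of the bay's middle line, a short end on the lip or at most 12 mm above it. Open tub at rest on the scale's pan, upright (0.06 rad), centre within 25 mm of the pan's centre in x and y (x of lid_mid in the frame of rest_bay between -0.008 and 0.012 m and y of lid_mid in the frame of rest_bay between -0.01 and 0.01 m and z of lid_mid in the frame of rest_bay between 0.012 and 0.023 m and angle between the z axis of lid_mid and the z axis of rest_bay, either way round below 0.09 rad and angle between the x axis of lid_mid and the x axis of rest_bay, either way round below 0.16 rad and z of lid in the frame of rest_bay below 0.006 m and x of tub_mid in the frame of pan between -0.025 and 0.025 m and y of tub_mid in the frame of pan between -0.025 and 0.025 m and z of tub_mid in the frame of pan between 0.045 and 0.056 m and angle between tub_mid's own z axis and vertical below 0.06 rad and linear speed of each of lid, tub below 0.02 m/s and angular speed of each of lid, tub below 0.15 rad/s); the robot touches nothing.
It fails at once if the lid is laid on the worktop or the scale (its centre comes below 45 mm) (height (world z) of lid_mid below 0.045 m).
It fails at once if the tub is tipped over (more than 45 degrees) (angle between tub_mid's own z axis and vertical above 0.8 rad).
It fails at once if the tub or the lid is dropped (falls free faster than 0.5 m/s) ((linear speed of tub above 0.5 m/s and contact force between tub and the fingers below 0.01 N) or (linear speed of lid above 0.5 m/s and contact force between lid and the fingers below 0.01 N)).
It fails at once if the scale is pressed with more than 40 N (contact force between anything else and scale above 40 N).
It fails at once if another thing on the table is shifted by more than 30 mm (distance of any of square_tub, bowl_stack, jar, scoop, measure, oil_bottle from where it was at the start of the episode above 0.03 m).
It also fails if it takes over 64 s, if anything falls off the work surface, if the arm or the gripper's body presses on something with over 40 N, if the wrist force passes 120 N, or if a joint passes its speed limit or range.

### The arm

A 6-joint arm with a two-finger parallel gripper is mounted at the origin on the work surface. World frame = base frame: x ahead of the robot, y to its left, z up, the work surface at z = 0. Lengths are in m, angles in rad, forces in N, time in s.
With the tool pointing down it reaches from about 0.4 to 0.825 m from the base axis. Payload 7 kg.
Tool frame: the origin (TCP) lies midway between the tips of the shut fingers; the grasp point (between the pads) lies arm.grip_point_offset behind it (arm.grip_point_offset is the distance from the TCP to the grasp point, in m); z points along the fingers, y is the direction in which the jaws open and shut (so a half turn about z gives the same grasp; the last joint's range is limited). The gripper opens to 88 mm and grips with 3 to 60 N. Pads are 19 mm wide; open, the fingers measure 130 mm over their backs; the gripper's body (78 mm by 193 mm) begins 47 mm behind the grasp point.
Start: joints at [-0.964, 0.359, 0.012, 0, -1.224, -0.288], TCP at [0.212, -0.641, 0.227] pointing down, gripper open.
Joint ranges: [-3.07, 3.07], [-1.43, 2.12], [-1.02, 1.25], [-3.03, 1.67], [-3.05, -0], [-3.03, 3.03]. Speed limits (rad/s): [2.39, 2.39, 3.01, 3.14, 3.14, 3.14].

### API

Orientations are given as a unit quaternion [x, y, z, w].
In Python, from bench import arm, snapshot, camera_model, ticket, finder gives the robot as it stands.
- The arm moves only by the tool carry_out, never from a script. Its arguments are lists of equal length, an entry for each row: "xyz": the shift along the tool's x, y, z in mm, a list of three; "turn": the turn, a rotation vector about the tool's x, y, z in units of 6 degrees (1.0 is 6 degrees), a list of three; "claw": the finger opening in mm, from 0 to 87.6. A call has 1 to 5 rows; each row shifts and turns the commanded pose from where the row before left it, along the tool's axes as they then stand; what a row does not reach is not made up. A row lasts 1/12 s, in which the tool goes at most 41.7 mm and 7.16 degrees, less where a joint would pass 70% of its speed; a pose out of reach is approached as far as the arm can. A call is refused whole if a number of a shift passes 41.7 or a number of a turn 1, either way. A call with a gripper value outside its range is refused whole. The fingers move at their own pace and stop on an object; the grip force is fixed at half the most. Time passes only in rows, so rows that do not move let the fingers close. It gives the time, the measured TCP pose, the force and the opening at its end, in the units of the state.
- arm.sense(): the state, without advancing time (a new reading comes with each control period).
- snapshot(name): name is "scene" or "top" or "wrist"; returns (picture, depth): 400x640x3 uint8, red, green, blue; 400x640 float32, m along the optical axis (not along the pixel's ray), 0 where there is no reading.
- camera_model(name): a dict with "intrinsics" (3x3 intrinsics, pixels), "rvec" (rotation vector, rad) and "tvec" (3), from world to camera coordinates, as OpenCV has them; the wrist camera has in their place "T_tool_cam" (4x4, takes a point from camera to tool coordinates, whose origin is the TCP and whose axes are the flange's). Camera axes: x right, y down, z forward; pixel columns grow to the right and rows downward; lengths in m; the calibration is good to about 2 mm. A picture is of the moment at which its call begins: read the wrist's pose just before it. camera_model takes no time and is no camera call.
- ticket.sign_off(): hands the job in, once; it reports no verdict.
Trained networks look in the newest picture that a camera, given by its name, has taken for a name from the list of things; names that differ only in an ending like _2 or _b are one class to them, and where a whole thing is asked for, a point or a joint stands for the part that bears it (a point fixed in the world has none). Each returns a list of dicts, best first, with "score" (0 to 1); they miss things now and then, are a little off and sometimes report something else, mostly with a low value. They report only what shows in the picture. A call takes as long as a camera call.
- finder.spot_in(camera, label): "position" ([x, y, z] in m, in world coordinates, good to about 4 mm: the middle of the surface that is visible of it).
- finder.trace(camera, label): "region" (400x640 bool, what is visible of it).
The state is a dict: "time_s": time; "qpos": joint angles; "qvel": joint speeds; "joint_torque": joint torques, N m; "eef_pos": TCP position; "orientation": TCP orientation; "force": force on the tool from outside, world axes, zero at the start; "moment": the same for the moment, N m; "gripper_width": opening from 0.0 (shut) to 1.0 (fully open).
Only numpy, scipy, OpenCV 4.12 (cv2) and the standard library are available. Lean on these libraries where they do the work, as an engineer would, in place of code of your own. Each camera call takes 0.05 s, during which the arm holds its last target.

## Working session

There is one attempt and no reset: what is moved stays moved. The work goes in short steps, Python scripts to look and compute and a tool call to move; the robot and the scene stay as the last step left them, time stands still between calls to the robot, and variables do not carry over. Pictures are saved under pics/ and viewed, and the job is handed in when it is done.

Besides the shell and the picture viewer there is one more tool, called after "Emit:" as name(argument=value, ...), one argument or row to a line, values as JSON. carry_out: Moves the arm, as the interface text tells. Its arguments: {"type":"object","properties":{"xyz":{"type":"array","items":{"type":"array","items":{"type":"number"}}},"turn":{"type":"array","items":{"type":"array","items":{"type":"number"}}},"claw":{"type":"array","items":{"type":"number"}}},"required":["xyz","turn","claw"]}

```bash
ls -a; mkdir -p pics
cat > h.py <<'E'
import numpy as np, cv2
from scipy.spatial.transform import Rotation as R
from bench import arm, snapshot, camera_model, ticket, finder
np.set_printoptions(precision=4,suppress=True)
def snap(n,f):
    s=arm.sense(); p,d=snapshot(n); cv2.imwrite(f'pics/{f}.png',p[:,:,::-1]); return s,p,d
def Tcw(n,s=None):
    c=camera_model(n); T=np.eye(4)
    if n=='wrist':
        A=np.eye(4);A[:3,:3]=R.from_quat(s['orientation']).as_matrix();A[:3,3]=s['eef_pos']; return A@np.array(c['T_tool_cam'])
    T[:3,:3]=R.from_rotvec(np.ravel(c['rvec'])).as_matrix();T[:3,3]=np.ravel(c['tvec']); return np.linalg.inv(T)
def cloud(n,d,s=None):
    K=np.array(camera_model(n)['intrinsics']); v,u=np.mgrid[:d.shape[0],:d.shape[1]]
    P=np.stack([(u-K[0,2])/K[0,0]*d,(v-K[1,2])/K[1,1]*d,d],-1); T=Tcw(n,s)
    W=P@T[:3,:3].T+T[:3,3]; W[d<=0]=np.nan; return W
E
python3 - <<'E'
from h import *
for n in ('scene','top'):
    s,p,d=snap(n,n+'0')
    W=cloud(n,d,s); np.savez(f'{n}0.npz',W=W,p=p)
    print(n,Tcw(n))
    for l in ('tub','lid','lid_rest','scale','square_tub','bowl_stack','jar','scoop','measure','oil_bottle'):
        r=finder.spot_in(n,l); print(l,[(np.round(x['position'],3).tolist(),round(x['score'],2)) for x in r[:2]])
print(arm.sense(), getattr(arm,'grip_point_offset',None))
E
```

```text
.
..
pics
scene [[ 0.8229  0.4331 -0.3678  1.0294]
 [ 0.5679 -0.6061  0.5569 -0.5168]
 [ 0.0182 -0.6671 -0.7447  0.9064]
 [ 0.      0.      0.      1.    ]]
tub [([0.522, 0.286, 0.042], 0.76), ([0.557, -0.284, 0.067], 0.74)]
lid [([0.509, 0.297, 0.103], 0.69)]
lid_rest [([0.584, -0.296, 0.036], 0.81), ([0.557, -0.015, 0.025], 0.74)]
scale [([0.558, -0.016, 0.024], 0.73), ([0.764, -0.128, 0.1], 0.3)]
square_tub [([0.767, -0.127, 0.102], 0.85)]
bowl_stack [([0.762, 0.091, 0.103], 0.92)]
jar [([0.538, 0.502, 0.101], 0.59), ([0.597, 0.143, 0.054], 0.55)]
scoop [([0.515, -0.156, 0.01], 0.56), ([0.525, 0.288, 0.048], 0.51)]
measure []
oil_bottle [([0.538, 0.505, 0.102], 0.92), ([0.556, -0.284, 0.067], 0.41)]
top [[-0.0026 -0.9934  0.1147  0.4866]
 [-0.9998  0.0051  0.0208  0.0963]
 [-0.0213 -0.1146 -0.9932  1.2403]
 [ 0.      0.      0.      1.    ]]
tub [([0.512, 0.28, 0.021], 0.38)]
lid [([0.496, 0.309, 0.102], 0.92)]
lid_rest [([0.552, -0.279, 0.054], 0.67), ([0.724, 0.277, 0.013], 0.4)]
scale [([0.541, -0.008, 0.021], 0.7)]
square_tub [([0.743, -0.112, 0.102], 0.58)]
bowl_stack [([0.747, 0.106, 0.101], 0.6)]
jar [([0.582, 0.152, 0.079], 0.64), ([0.554, -0.28, 0.051], 0.44)]
scoop [([0.513, -0.155, -0.0], 0.58)]
measure [([0.726, 0.28, 0.016], 0.86)]
oil_bottle []
{'time_s': 1.1, 'qpos': array([-0.9639,  0.3586,  0.0119,  0.    , -1.2241, -0.2881]), 'qvel': array([0.0009, 0.0003, 0.    , 0.0012, 0.0003, 0.0004]), 'joint_torque': array([ -0.0003, -58.241 ,  29.3296,   7.0027,   0.0124,  -0.    ]), 'eef_pos': array([ 0.2115, -0.641 ,  0.2265]), 'orientation': array([-0.1587,  0.9873,  0.    , -0.    ]), 'force': array([-0.4925, -0.4036,  0.4293]), 'moment': array([-0.0126,  0.0222, -0.0425]), 'gripper_width': 1.0014213938460068} 0.0188
```

View pics/scene0.png

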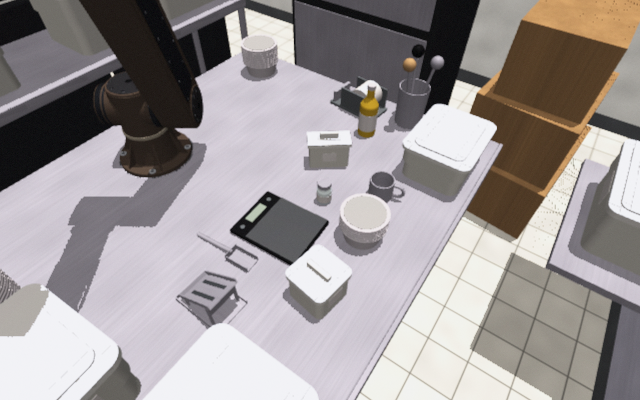

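View pics/top0.png

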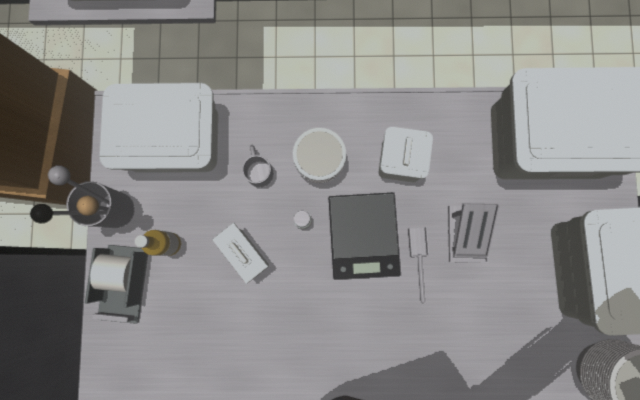

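```bash
cat > m.py <<'E'
from h import *
import sys
def rect(W,m,name):
    P=W[m]; P=P[np.isfinite(P).all(1)]
    if len(P)<20: print(name,'few',len(P));return
    r=cv2.minAreaRect((P[:,:2]*1000).astype(np.float32)); print(name,len(P),'c',np.round(r[0],1),'size',np.round(r[1],1),'ang',round(r[2],1),'medz',round(float(np.median(P[:,2])),4),'zmax',round(float(P[:,2].max()),4))
if __name__=='__main__':
  for n in ('scene','top'):
    W=np.load(f'{n}0.npz')['W']; X,Y,Z=W[...,0],W[...,1],W[...,2]
    box=lambda x0,x1,y0,y1,z0,z1:(X>x0)&(X<x1)&(Y>y0)&(Y<y1)&(Z>z0)&(Z<z1)
    print(n,'table z',np.nanmedian(Z[box(.4,.8,-.4,.4,-.03,.006)]))
    rect(W,box(.40,.60,.22,.38,.095,.112),'lid deck')
    rect(W,box(.40,.60,.22,.38,.116,.14),'rib')
    rect(W,box(.40,.69,-.125,.125,.014,.032),'pan/scale')
    rect(W,box(.45,.69,-.36,-.2,.01,.14),'rest')
    rect(W,box(.56,.66,.10,.19,.03,.1),'jar')
E
python3 m.py
```

```text
scene table z -0.0010301204692581
lid deck 569 c [503.  309.8] size [139.3  74. ] ang 38.4 medz 0.1019 zmax 0.1119
rib 80 c [504.9 306.8] size [57.2 12.6] ang 37.4 medz 0.1238 zmax 0.1291
pan/scale 3711 c [550.9  -9.2] size [224.6 179.2] ang 3.0 medz 0.0202 zmax 0.0262
rest 1688 c [ 553.1 -285.8] size [100.5 151.2] ang 88.7 medz 0.0638 zmax 0.1172
jar 283 c [592.6 153.8] size [44.4 42.2] ang 66.3 medz 0.0686 zmax 0.0834
top table z -0.00017103664126449925
lid deck 1425 c [499.9 308.7] size [140.3  68.7] ang 38.9 medz 0.103 zmax 0.1107
rib 126 c [500.  308.3] size [58.7 12.1] ang 39.0 medz 0.1254 zmax 0.132
pan/scale 5366 c [546.4  -8.4] size [224.2 179.5] ang 3.1 medz 0.0208 zmax 0.03
rest 2086 c [ 549.6 -284.5] size [ 99.1 149.4] ang 89.5 medz 0.0656 zmax 0.1199
jar 258 c [585.5 154.2] size [43.2 41.9] ang 82.5 medz 0.0789 zmax 0.0849
```

```bash
cat > r.py <<'E'
from h import *
from m import rect
def rest(W,n,T):
    X,Y,Z=W[...,0],W[...,1],W[...,2]
    m=(X>.46)&(X<.66)&(Y>-.36)&(Y<-.2)&(Z>.03)&(Z<.13)
    P=W[m]; 
    best=None; g=np.random.default_rng(0)
    for _ in range(600):
        a=P[g.choice(len(P),3,False)]; nn=np.cross(a[1]-a[0],a[2]-a[0]); l=np.linalg.norm(nn)
        if l<1e-5: continue
        nn/=l; nn*=np.sign(nn[2])
        if abs(np.degrees(np.arccos(nn[2]))-35)>8: continue
        c=(abs((P-a[0])@nn)<.003)
        if best is None or c.sum()>best.sum(): best=c
    Q=P[best]; c0=Q.mean(0); nn=np.linalg.svd(Q-c0)[2][2]; nn*=np.sign(nn[2])
    print(n,'plane n',nn,'tilt',np.degrees(np.arccos(nn[2])),'yaw',np.degrees(np.arctan2(-nn[1],-nn[0])),'N',len(Q))
    x=np.array([0,0,1])-nn*nn[2]; x/=np.linalg.norm(x); y=np.cross(nn,x)
    uv=np.c_[(Q-c0)@x,(Q-c0)@y]*1000
    r=cv2.minAreaRect(uv.astype(np.float32)); print(' rect in plane',r,'u range',np.percentile(uv[:,0],[.5,99.5]),'v',np.percentile(uv[:,1],[.5,99.5]))
    u=np.percentile(uv[:,0],99.5)/1000; v=np.percentile(uv[:,1],[.5,99.5]).mean()/1000
    # plane point at z=66
    O=c0+y*v; O=O+x*((.066-O[2])/x[2]); print(' origin at z=.066:',O,' top end - 78mm:',c0+y*v+x*(u-.078))
if __name__=='__main__':
  for n in ('scene','top'):
    rest(np.load(n+'0.npz')['W'],n,None)
    f=np.load(n+'0.npz');W=f['W'];p=f['p']
    X,Y,Z=W[...,0],W[...,1],W[...,2]
    m=(X>.46)&(X<.66)&(Y>-.36)&(Y<-.2)&(Z<.015)
E
python3 r.py
python3 - <<'E'
import cv2
a=cv2.imread('pics/top0.png')[190:275,430:520];b=cv2.imread('pics/scene0.png')[255:335,165:260]
cv2.imwrite('pics/c.png',cv2.hconcat([cv2.resize(a,(400,380),interpolation=cv2.INTER_CUBIC),cv2.resize(b,(400,380),interpolation=cv2.INTER_CUBIC)]))
E
```

```text
scene plane n [-0.5721  0.0091  0.8201] tilt 34.900470539983274 yaw -0.9126547972428818 N 959
 rect in plane ((-7.159599304199219, -1.6202583312988281), (147.83145141601562, 86.0752944946289), 0.6049239635467529) u range [-75.8812  64.1019] v [-43.8926  40.4093]
 origin at z=.066: [ 0.5599 -0.2871  0.066 ]  top end - 78mm: [ 0.5601 -0.2871  0.0661]
top plane n [-0.573   0.0132  0.8194] tilt 34.972257835498645 yaw -1.3190870100646088 N 1324
 rect in plane ((-3.7935791015625, 2.3306312561035156), (85.41291809082031, 145.5713653564453), 89.74838256835938) u range [-73.0778  67.2998] v [-39.4175  44.5078]
 origin at z=.066: [ 0.555  -0.2852  0.066 ]  top end - 78mm: [ 0.555  -0.2852  0.066 ]
```

View pics/c.png

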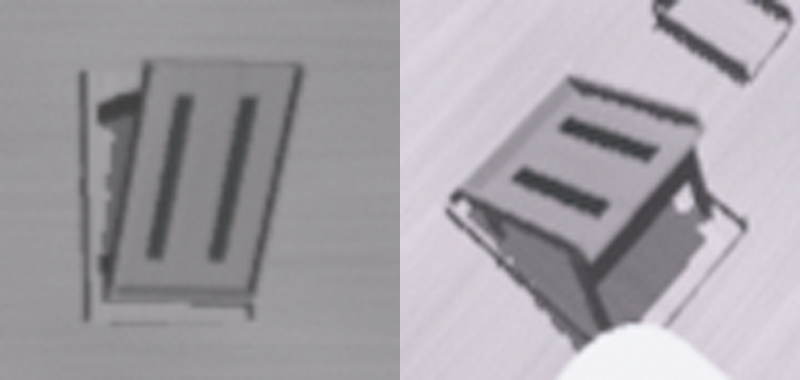

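```bash
cat > nav.py <<'E'
from h import *
def down(yaw_y): # tool down; tool y axis at angle yaw_y deg in world
    a=np.radians(yaw_y); y=np.array([np.cos(a),np.sin(a),0]); z=np.array([0,0,-1.]); return np.c_[np.cross(y,z),y,z]
def bay(yaw=-1.1,tilt=35,flip=1):
    a=np.radians(yaw);t=np.radians(tilt)
    n=np.array([-np.sin(t)*np.cos(a),-np.sin(t)*np.sin(a),np.cos(t)]); y=np.array([-np.sin(a),np.cos(a),0])*flip
    return np.c_[np.cross(y,-n),y,-n]
def go(p,Rt=None,sub=None):
    s=arm.sense(); R0=R.from_quat(s['orientation']).as_matrix(); d=R0.T@(np.array(p)-s['eef_pos'])*1000
    if Rt is None: Rt=R0
    rv=R.from_matrix(R0.T@Rt).as_rotvec()/np.radians(6)
    print('t',round(s['time_s'],2),'pos',s['eef_pos'],'q',np.round(s['qpos'],2),'F',s['force'],'grip',round(s['gripper_width']*88,1))
    print('tool shift mm',np.round(d,1),'turn(6deg)',np.round(rv,2))
    N=int(np.ceil(max(abs(d).max()/38,abs(rv).max()/.9,1e-9))) if sub is None else sub
    # rows: interpolate straight; shift expressed in the tool frame at row's start
    for k in range(N):
        Rk=R0@R.from_rotvec(rv*np.radians(6)*k/N).as_matrix()
        print(k,np.round(Rk.T@R0@d/N,1).tolist(),np.round(rv/N,2).tolist())
E
python3 -c "
from nav import *
go([.42,-.33,.33],down(90))"
```

```text
t 1.1 pos [ 0.2115 -0.641   0.2265] q [-0.96  0.36  0.01  0.   -1.22 -0.29] F [-0.4925 -0.4036  0.4293] grip 88.1
tool shift mm [-295.4  230.  -103.5] turn(6deg) [ 0.   -0.    3.04]
0 [-36.9, 28.7, -12.9] [0.0, -0.0, 0.38]
1 [-35.8, 30.2, -12.9] [0.0, -0.0, 0.38]
2 [-34.5, 31.6, -12.9] [0.0, -0.0, 0.38]
3 [-33.2, 32.9, -12.9] [0.0, -0.0, 0.38]
4 [-31.9, 34.2, -12.9] [0.0, -0.0, 0.38]
5 [-30.5, 35.5, -12.9] [0.0, -0.0, 0.38]
6 [-29.1, 36.7, -12.9] [0.0, -0.0, 0.38]
7 [-27.6, 37.8, -12.9] [0.0, -0.0, 0.38]
```

Emit:
carry_out(
  xyz=[
    [-26,20,-9],
    [-26,20,-9],
    [-26,20,-9],
    [-26,20,-9],
    [-26,20,-9],
  ],
  turn=[
    [0,0,0],
    [0,0,0],
    [0,0,0],
    [0,0,0],
    [0,0,0],
  ],
  claw=[87,87,87,87,87],
)

```text
time_s: 1.52
eef_pos: [0.3042, -0.504, 0.272]
orientation: [-0.159, 0.987, -0.0, 0.0]
force: [0.8, -0.3, -0.6]
gripper_width: 0.994
```

Emit:
carry_out(
  xyz=[
    [-26,20,-9],
    [-26,20,-9],
    [-26,20,-9],
    [-26,20,-9],
    [-26,20,-9],
  ],
  turn=[
    [0,0,0.6],
    [0,0,0.6],
    [0,0,0.6],
    [0,0,0.6],
    [0,0,0.6],
  ],
  claw=[87,87,87,87,87],
)

```text
time_s: 1.93
eef_pos: [0.4122, -0.3812, 0.3176]
orientation: [-0.001, 1.0, -0.0, 0.001]
force: [0.6, -1.6, -0.6]
gripper_width: 0.99
```

Emit:
carry_out(
  xyz=[
    [0,0,0],
    [0,0,0],
  ],
  turn=[
    [0,0,0],
    [0,0,0],
  ],
  claw=[87,87],
)

```text
time_s: 2.1
eef_pos: [0.4129, -0.3816, 0.3172]
orientation: [-0.004, 1.0, -0.0, 0.001]
force: [0.4, 0.0, -1.2]
gripper_width: 0.994
```

```bash
sed -i 's/N=int(np.ceil(max(abs(d).max()/N/;s/max(abs(d).max()\/38/max(np.linalg.norm(d)\/37/' nav.py
python3 - <<'E'
from nav import *
from r import rest
s,p,d=snap('wrist','w1'); W=cloud('wrist',d,s); np.savez('w1.npz',W=W,p=p)
print(np.nanmedian(W[...,2]))
rest(W,'wrist',None)
print(finder.spot_in('wrist','lid_rest'))
go([.45,-.1,.33],down(90))
E
```

```text
Traceback (most recent call last):
  File "nav.py", line 14
    N/38,abs(rv).max()/.9,1e-9))) if sub is None else sub
                              ^
SyntaxError: unmatched ')'
```

```bash
sed -i 's/^    N\/38.*/    N=int(np.ceil(max(np.linalg.norm(d)\/37,abs(rv).max()\/.9,1e-9))) if sub is None else sub/' nav.py
python3 - <<'E'
from nav import *
from r import rest
s,p,d=snap('wrist','w1'); W=cloud('wrist',d,s); np.savez('w1.npz',W=W,p=p)
Z=W[...,2]; print(np.nanmedian(Z[abs(Z)<.02]), d.max())
try: rest(W,'wrist',None)
except Exception as e: print(e)
go([.45,-.1,.33],down(90))
E
```

```text
-0.0011393452643131963 0.7798011
wrist plane n [-0.5724  0.0132  0.8198] tilt 34.93099990468783 yaw -1.3186926711371 N 3374
 rect in plane ((8.458885192871094, 3.3247032165527344), (140.16432189941406, 83.68132781982422), 0.0072097331285476685) u range [-59.7685  78.251 ] v [-38.3769  44.7117]
 origin at z=.066: [ 0.5575 -0.2884  0.066 ]  top end - 78mm: [ 0.5555 -0.2884  0.0646]
t 2.15 pos [ 0.412  -0.3822  0.3166] q [-0.4   0.13 -0.09 -0.   -1.35 -1.16] F [-0.7589 -0.3113 -0.4335] grip 87.5
tool shift mm [-40.  281.9 -13.4] turn(6deg) [-0.    0.    0.07]
0 [-5.0, 35.2, -1.7] [-0.0, 0.0, 0.01]
1 [-5.0, 35.2, -1.7] [-0.0, 0.0, 0.01]
2 [-4.9, 35.2, -1.7] [-0.0, 0.0, 0.01]
3 [-4.9, 35.2, -1.7] [-0.0, 0.0, 0.01]
4 [-4.9, 35.3, -1.7] [-0.0, 0.0, 0.01]
5 [-4.8, 35.3, -1.7] [-0.0, 0.0, 0.01]
6 [-4.8, 35.3, -1.7] [-0.0, 0.0, 0.01]
7 [-4.8, 35.3, -1.7] [-0.0, 0.0, 0.01]
```

View pics/w1.png

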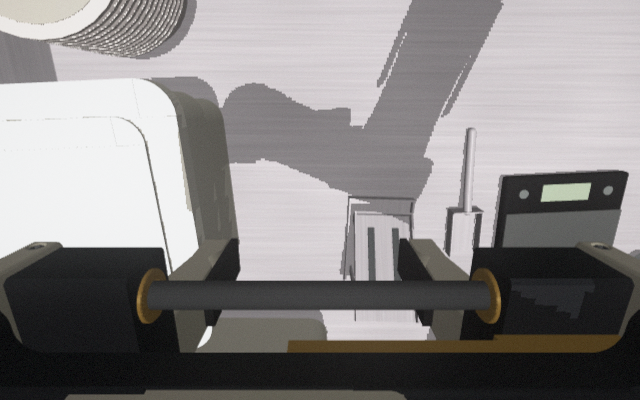

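Emit:
carry_out(
  xyz=[
    [-5,35,-2],
    [-5,35,-2],
    [-5,35,-2],
    [-5,35,-2],
    [-5,35,-2],
  ],
  turn=[
    [0,0,0],
    [0,0,0],
    [0,0,0],
    [0,0,0],
    [0,0,0],
  ],
  claw=[87,87,87,87,87],
)

```text
time_s: 2.57
eef_pos: [0.4348, -0.2072, 0.3262]
orientation: [-0.002, 1.0, 0.0, -0.0]
force: [0.8, -0.5, 0.2]
gripper_width: 0.99
```

Emit:
carry_out(
  xyz=[
    [0,37,0],
    [0,37,0],
    [0,37,0],
    [0,37,0],
    [0,37,0],
  ],
  turn=[
    [0,0,0],
    [0,0,0],
    [0,0,0],
    [0,0,0],
    [0,0,0],
  ],
  claw=[87,87,87,87,87],
)

```text
time_s: 2.98
eef_pos: [0.4341, -0.0221, 0.3264]
orientation: [-0.002, 1.0, -0.0, 0.0]
force: [0.8, 0.5, 0.6]
gripper_width: 0.995
```

Run:
```python
from nav import *
go([.42,.24,.30],down(129))
```

```text
t 2.98 pos [ 0.4341 -0.0221  0.3264] q [ 0.41 -0.11 -0.31  0.   -1.37 -1.97] F [0.8302 0.4849 0.5765] grip 87.6
tool shift mm [ 13.2 262.1  26.4] turn(6deg) [-0.    0.   -6.47]
0 [1.7, 32.8, 3.3] [-0.0, 0.0, -0.81]
1 [-1.1, 32.8, 3.3] [-0.0, 0.0, -0.81]
2 [-3.9, 32.6, 3.3] [-0.0, 0.0, -0.81]
3 [-6.6, 32.1, 3.3] [-0.0, 0.0, -0.81]
4 [-9.3, 31.5, 3.3] [-0.0, 0.0, -0.81]
5 [-12.0, 30.6, 3.3] [-0.0, 0.0, -0.81]
6 [-14.5, 29.4, 3.3] [-0.0, 0.0, -0.81]
7 [-16.9, 28.1, 3.3] [-0.0, 0.0, -0.81]
```

Emit:
carry_out(
  xyz=[
    [2,33,3],
    [-1,33,3],
    [-4,33,3],
    [-7,32,3],
    [-9,31,3],
  ],
  turn=[
    [0,0,-0.8],
    [0,0,-0.8],
    [0,0,-0.8],
    [0,0,-0.8],
    [0,0,-0.8],
  ],
  claw=[87,87,87,87,87],
)

```text
time_s: 3.4
eef_pos: [0.4256, 0.142, 0.3113]
orientation: [-0.212, 0.977, -0.0, -0.0]
force: [1.0, 0.2, 0.1]
gripper_width: 0.992
```

Emit:
carry_out(
  xyz=[
    [-12,31,3],
    [-14,29,3],
    [-17,28,3],
    [0,0,0],
    [0,0,0],
  ],
  turn=[
    [0,0,-0.8],
    [0,0,-0.8],
    [0,0,-0.8],
    [0,0,0],
    [0,0,0],
  ],
  claw=[87,87,87,87,87],
)

```text
time_s: 3.82
eef_pos: [0.4208, 0.2398, 0.3015]
orientation: [-0.332, 0.943, -0.001, -0.001]
force: [1.3, -0.0, -0.1]
gripper_width: 0.992
```

```bash
cat > lidlook.py <<'E'
from nav import *
from m import rect
import sys
f=sys.argv[1]
s,p,d=snap('wrist',f); W=cloud('wrist',d,s); np.savez(f+'.npz',W=W,p=p)
X,Y,Z=W[...,0],W[...,1],W[...,2]
box=lambda x0,x1,y0,y1,z0,z1:(X>x0)&(X<x1)&(Y>y0)&(Y<y1)&(Z>z0)&(Z<z1)
rect(W,box(.40,.60,.22,.40,.095,.112),'lid deck')
rect(W,box(.40,.60,.22,.40,.116,.14),'rib')
rect(W,box(.40,.60,.22,.40,.02,.14),'all')
go([.503,.309,.2],down(128.9))
E
python3 lidlook.py w2
```

```text
lid deck 3904 c [485.5 296.9] size [103.1  68.1] ang 38.8 medz 0.1018 zmax 0.1118
rib 424 c [496.  305.5] size [49.5 11.8] ang 38.7 medz 0.125 zmax 0.1276
all 4878 c [485.5 296.9] size [103.1  68.1] ang 38.8 medz 0.1018 zmax 0.1276
t 3.87 pos [0.4209 0.239  0.3019] q [ 0.92 -0.   -0.27  0.   -1.31 -1.82] F [-0.3047 -0.4953  0.0873] grip 87.4
tool shift mm [-108.     3.5  101.8] turn(6deg) [-0.   -0.01 -0.04]
0 [-21.6, 0.7, 20.4] [-0.0, -0.0, -0.01]
1 [-21.6, 0.7, 20.4] [-0.0, -0.0, -0.01]
2 [-21.6, 0.7, 20.4] [-0.0, -0.0, -0.01]
3 [-21.6, 0.6, 20.4] [-0.0, -0.0, -0.01]
4 [-21.6, 0.6, 20.4] [-0.0, -0.0, -0.01]
```

View pics/w2.png

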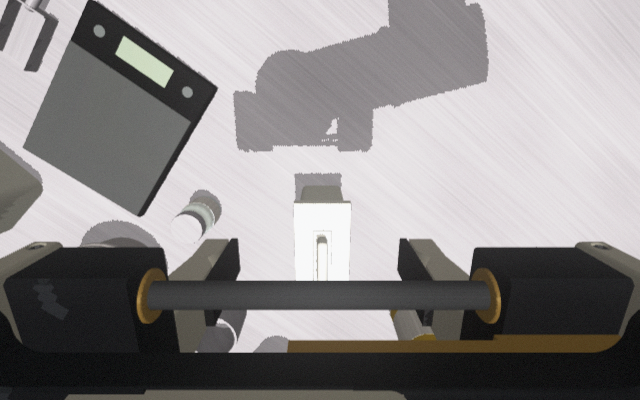

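Run:
```python
from nav import *
from m import rect
W=np.load('w2.npz')['W'];X,Y,Z=W[...,0],W[...,1],W[...,2]
m=(X>.40)&(X<.69)&(Y>-.125)&(Y<.1)&(Z>.012)&(Z<.03); rect(W,m,'scale')
go([.500,.3085,.16],down(128.85))
```

```text
scale 22971 c [546.2  -8. ] size [223.8 179.8] ang 3.2 medz 0.0205 zmax 0.0242
t 3.87 pos [0.4209 0.239  0.3019] q [ 0.92 -0.   -0.27  0.   -1.31 -1.82] F [-0.3047 -0.4953  0.0873] grip 87.4
tool shift mm [-105.4    5.   141.8] turn(6deg) [-0.   -0.01 -0.03]
0 [-21.1, 1.0, 28.4] [-0.0, -0.0, -0.01]
1 [-21.1, 1.0, 28.4] [-0.0, -0.0, -0.01]
2 [-21.1, 1.0, 28.4] [-0.0, -0.0, -0.01]
3 [-21.1, 0.9, 28.4] [-0.0, -0.0, -0.01]
4 [-21.1, 0.9, 28.4] [-0.0, -0.0, -0.01]
```

Emit:
carry_out(
  xyz=[
    [-21,1,28],
    [-21,1,28],
    [-21,1,28],
    [-21,1,28],
    [-21,1,28],
  ],
  turn=[
    [0,0,0],
    [0,0,0],
    [0,0,0],
    [0,0,0],
    [0,0,0],
  ],
  claw=[87,75,60,45,40],
)

```text
time_s: 4.28
eef_pos: [0.5011, 0.3077, 0.1618]
orientation: [-0.33, 0.944, 0.0, 0.0]
force: [0.1, 0.7, 0.1]
gripper_width: 0.751
```

Emit:
carry_out(
  xyz=[
    [0,0,0],
    [0,0,0],
  ],
  turn=[
    [0,0,0],
    [0,0,0],
  ],
  claw=[40,40],
)

```text
time_s: 4.45
eef_pos: [0.5, 0.3069, 0.1603]
orientation: [-0.33, 0.944, -0.001, -0.002]
force: [0.0, -0.6, -0.1]
gripper_width: 0.598
```

Run:
```python
from nav import *
s,p,d=snap('wrist','w3')
go([.500,.3085,.106],down(128.85))
```

```text
t 4.5 pos [0.5002 0.3074 0.1622] q [ 0.88  0.27 -0.28  0.   -1.03 -1.78] F [0.3296 0.0152 1.1145] grip 48.7
tool shift mm [-0.6  1.  56.2] turn(6deg) [-0.01 -0.02 -0.05]
0 [-0.3, 0.5, 28.1] [-0.0, -0.01, -0.03]
1 [-0.3, 0.5, 28.1] [-0.0, -0.01, -0.03]
```

View pics/w3.png

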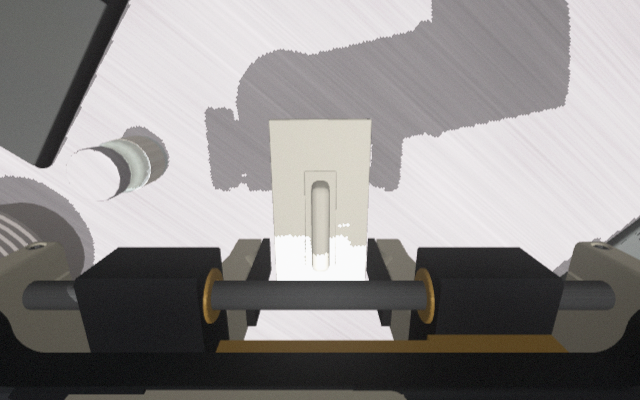

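The rib, at about pixel (320, 225), lies centred between the jaws. Going down now.

Emit:
carry_out(
  xyz=[
    [0,1,14],
    [0,0,14],
    [0,0,14],
    [0,0,13],
    [0,0,0],
  ],
  turn=[
    [0,0,0],
    [0,0,0],
    [0,0,0],
    [0,0,0],
    [0,0,0],
  ],
  claw=[40,40,40,40,40],
)

```text
time_s: 4.92
eef_pos: [0.4984, 0.3084, 0.1074]
orientation: [-0.33, 0.944, 0.0, -0.0]
force: [-0.7, -0.1, -0.3]
gripper_width: 0.457
```

Run:
```python
from nav import *
go([.500,.3085,.106],down(128.85))
```

```text
t 4.92 pos [0.4984 0.3084 0.1074] q [ 0.89  0.32 -0.34 -0.   -0.91 -1.78] F [-0.6505 -0.0524 -0.2628] grip 40.2
tool shift mm [-1.3 -0.9  1.4] turn(6deg) [ 0.   -0.01 -0.04]
0 [-1.3, -0.9, 1.4] [0.0, -0.01, -0.04]
```

Emit:
carry_out(
  xyz=[
    [-1,0,1],
    [0,0,0],
    [0,0,0],
    [0,0,0],
    [0,0,0],
  ],
  turn=[
    [0,0,0],
    [0,0,0],
    [0,0,0],
    [0,0,0],
    [0,0,0],
  ],
  claw=[25,10,5,2,0],
)

```text
time_s: 5.33
eef_pos: [0.5002, 0.3108, 0.1074]
orientation: [-0.331, 0.944, 0.0, 0.001]
force: [0.3, -0.5, 0.0]
gripper_width: 0.138
```

Emit:
carry_out(
  xyz=[
    [0,0,0],
    [0,0,0],
    [0,0,0],
    [0,0,0],
  ],
  turn=[
    [0,0,0],
    [0,0,0],
    [0,0,0],
    [0,0,0],
  ],
  claw=[0,0,0,0],
)

```text
time_s: 5.67
eef_pos: [0.5001, 0.3108, 0.1074]
orientation: [-0.331, 0.944, 0.0, 0.0]
force: [-0.7, -0.1, 6.6]
gripper_width: 0.133
```

Emit:
carry_out(
  xyz=[
    [0,0,-4],
    [0,0,-8],
    [0,0,-14],
    [0,0,-20],
    [0,0,-20],
  ],
  turn=[
    [0,0,0],
    [0,0,0],
    [0,0,0],
    [0,0,0],
    [0,0,0],
  ],
  claw=[0,0,0,0,0],
)

```text
time_s: 6.08
eef_pos: [0.4995, 0.3102, 0.1732]
orientation: [-0.331, 0.944, -0.0, -0.001]
force: [-0.3, 1.5, -0.7]
gripper_width: 0.138
```

Emit:
carry_out(
  xyz=[
    [0,0,-30],
    [0,0,-35],
    [0,0,-35],
    [0,0,-30],
    [0,0,-10],
  ],
  turn=[
    [0,0,0],
    [0,0,0],
    [0,0,0],
    [0,0,0],
    [0,0,0],
  ],
  claw=[0,0,0,0,0],
)

```text
time_s: 6.5
eef_pos: [0.5012, 0.3112, 0.3187]
orientation: [-0.331, 0.944, 0.001, 0.003]
force: [-0.1, 0.1, 1.5]
gripper_width: 0.134
```

Run:
```python
from nav import *
s,p,d=snap('wrist','w4'); W=cloud('wrist',d,s);np.savez('w4.npz',W=W)
s,p,d=snap('scene','s4')
go([.44,-.05,.30],down(88.9))
```

```text
t 6.6 pos [0.5006 0.3112 0.3158] q [ 0.89  0.17 -0.04  0.   -1.35 -1.78] F [-0.2703 -0.5063 -1.4839] grip 11.7
tool shift mm [ 273.  -244.1   14.2] turn(6deg) [0.02 0.04 6.63]
0 [27.3, -24.4, 1.4] [0.0, 0.0, 0.66]
1 [25.5, -26.2, 1.4] [0.0, 0.0, 0.66]
2 [23.7, -28.0, 1.5] [0.0, 0.0, 0.66]
3 [21.7, -29.5, 1.5] [0.0, 0.0, 0.66]
4 [19.6, -31.0, 1.5] [0.0, 0.0, 0.66]
5 [17.4, -32.2, 1.5] [0.0, 0.0, 0.66]
6 [15.1, -33.4, 1.5] [0.0, 0.0, 0.66]
7 [12.7, -34.3, 1.5] [0.0, 0.0, 0.66]
8 [10.3, -35.1, 1.6] [0.0, 0.0, 0.66]
9 [7.9, -35.8, 1.6] [0.0, 0.0, 0.66]
```

View pics/s4.png

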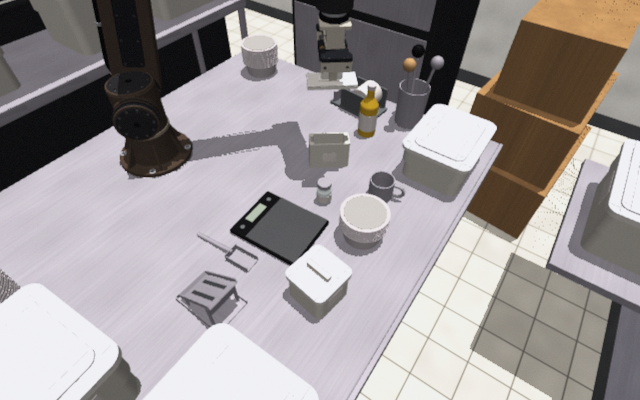

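View pics/w4.png

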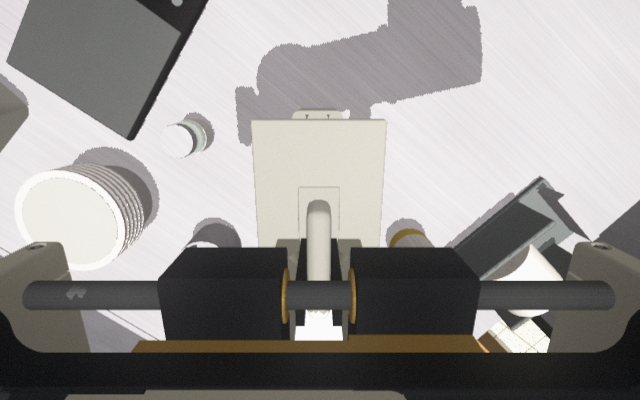

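```bash
cat > lidtool.py <<'E'
from nav import *
def lidtool(W,s):
    R0=R.from_quat(s['orientation']).as_matrix(); P=(W-s['eef_pos'])@R0*1000
    x,y,z=P[...,0],P[...,1],P[...,2]
    m=(abs(y)<45)&(x>8)&(x<100)&(z>-6)&(z<25); Q=P[m]
    dk=Q[(abs(Q[:,1])>9)&(Q[:,0]<68)&(Q[:,0]>30)&(abs(Q[:,1])<32)]
    A=np.c_[dk[:,0],dk[:,1],np.ones(len(dk))]; c,*_=np.linalg.lstsq(A,dk[:,2],rcond=None)
    print('deck plane z=',c,'tilt deg x,y',np.degrees(c[:2]),'N',len(dk),'resid',np.std(dk[:,2]-A@c))
    r=cv2.minAreaRect(Q[:,:2].astype(np.float32)); print('rect',r,'xmax',np.percentile(Q[:,0],99.5),'y',np.percentile(Q[:,1],[.5,99.5]))
if __name__=='__main__':
    import sys
    lidtool(np.load(sys.argv[1])['W'],arm.sense())
E
python3 lidtool.py w4.npz
```

```text
deck plane z= [0.002  0.0021 2.7569] tilt deg x,y [0.1155 0.1196] N 6534 resid 0.6603595232933344
rect ((39.407413482666016, -0.23410415649414062), (68.44226837158203, 62.805660247802734), 89.99637603759766) xmax 70.71058935929112 y [-33.7617  33.2767]
```

Emit:
carry_out(
  xyz=[
    [27,-24,1],
    [26,-26,1],
    [24,-28,1],
    [22,-29,1],
    [20,-31,1],
  ],
  turn=[
    [0,0,0.66],
    [0,0,0.66],
    [0,0,0.66],
    [0,0,0.66],
    [0,0,0.66],
  ],
  claw=[0,0,0,0,0],
)

```text
time_s: 7.02
eef_pos: [0.4666, 0.1285, 0.3062]
orientation: [-0.162, 0.987, -0.0, -0.001]
force: [0.6, -0.1, -0.9]
gripper_width: 0.137
```

Emit:
carry_out(
  xyz=[
    [17,-32,1],
    [15,-33,1],
    [13,-34,1],
    [10,-35,1],
    [8,-36,1],
  ],
  turn=[
    [0,0,0.66],
    [0,0,0.66],
    [0,0,0.66],
    [0,0,0.66],
    [0,0,0.66],
  ],
  claw=[0,0,0,0,0],
)

```text
time_s: 7.43
eef_pos: [0.4367, -0.051, 0.3015]
orientation: [0.01, 1.0, 0.0, -0.001]
force: [1.0, -0.6, -0.7]
gripper_width: 0.133
```

```bash
cat > pre.py <<'E'
from nav import *
import sys
h=float(sys.argv[1]); xb=float(sys.argv[2]) if len(sys.argv)>2 else 4
B=bay(-1.2); n=-B[:,2]; x=-B[:,0]; y=B[:,1]
O=np.array([.556,-.287,.066])
s=arm.sense(); 
print('tcp in bay mm',np.array([x,y,n])@(s['eef_pos']-O)*1000)
go(O+x*(xb+.7)/1000+n*(h+15.8)/1000,B)
E
python3 pre.py 130
```

```text
tcp in bay mm [ 33.3154 233.496  264.2108]
t 7.43 pos [ 0.4367 -0.051   0.3015] q [ 0.33 -0.09 -0.34 -0.   -1.31 -1.92] F [ 1.0447 -0.6207 -0.7311] grip 11.7
tool shift mm [ -44.3 -233.6  113.3] turn(6deg) [ 0.01 -5.85  0.02]
0 [-5.5, -29.2, 14.2] [0.0, -0.73, 0.0]
1 [-4.4, -29.2, 14.6] [0.0, -0.73, 0.0]
2 [-3.3, -29.2, 14.9] [0.0, -0.73, 0.0]
3 [-2.2, -29.2, 15.1] [0.0, -0.73, 0.0]
4 [-1.0, -29.2, 15.2] [0.0, -0.73, 0.0]
5 [0.1, -29.2, 15.2] [0.0, -0.73, 0.0]
6 [1.3, -29.2, 15.2] [0.0, -0.73, 0.0]
7 [2.4, -29.2, 15.0] [0.0, -0.73, 0.0]
```

Emit:
carry_out(
  xyz=[
    [-6,-29,14],
    [-4,-29,14],
    [-3,-29,15],
    [-2,-29,15],
    [-1,-29,15],
  ],
  turn=[
    [0,-0.73,0],
    [0,-0.73,0],
    [0,-0.73,0],
    [0,-0.73,0],
    [0,-0.73,0],
  ],
  claw=[0,0,0,0,0],
)

```text
time_s: 7.85
eef_pos: [0.4615, -0.1962, 0.2312]
orientation: [0.008, 0.981, -0.002, 0.191]
force: [1.4, -0.8, -1.5]
gripper_width: 0.129
```

Emit:
carry_out(
  xyz=[
    [0,-29,15],
    [1,-29,15],
    [2,-30,15],
    [0,0,0],
    [0,0,0],
  ],
  turn=[
    [0,-0.73,0],
    [0,-0.73,0],
    [0,-0.73,0],
    [0,0,0],
    [0,0,0],
  ],
  claw=[0,0,0,0,0],
)

```text
time_s: 8.27
eef_pos: [0.474, -0.2691, 0.1944]
orientation: [0.01, 0.96, 0.001, 0.281]
force: [-0.1, 0.5, -0.1]
gripper_width: 0.137
```

```bash
python3 - <<'E'
from nav import *
s,p,d=snap('wrist','w5'); W=cloud('wrist',d,s);np.savez('w5.npz',W=W)
from lidtool import lidtool; lidtool(W,s)
snap('scene','s5')
E
python3 pre.py 40
```

```text
deck plane z= [0.0035 0.0009 4.9938] tilt deg x,y [0.2013 0.0513] N 6470 resid 0.6661587284230612
rect ((40.04130172729492, 0.059825897216796875), (68.24937438964844, 64.10037231445312), 89.97013854980469) xmax 72.01260410169081 y [-33.4423  33.5666]
tcp in bay mm [  8.1207  17.5908 153.063 ]
t 8.37 pos [ 0.4752 -0.2677  0.196 ] q [-0.27 -0.06 -0.6  -0.3  -0.5  -1.09] F [-0.6771  0.1729 -0.955 ] grip 11.6
tool shift mm [ -0.4 -18.4  97.2] turn(6deg) [ 0.08 -0.38  0.02]
0 [-0.1, -6.1, 32.4] [0.03, -0.13, 0.01]
1 [0.3, -6.0, 32.4] [0.03, -0.13, 0.01]
2 [0.7, -6.0, 32.4] [0.03, -0.13, 0.01]
```

View pics/w5.png

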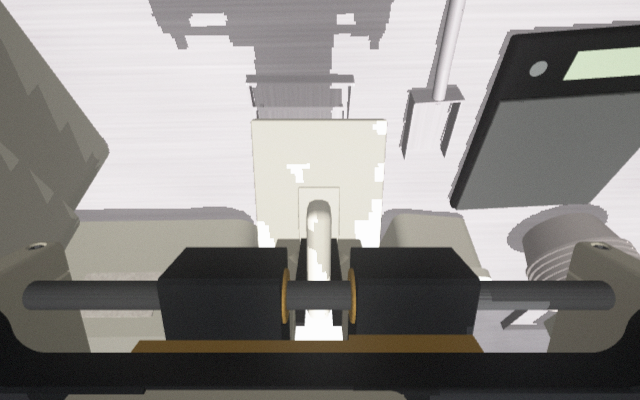

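View pics/s5.png

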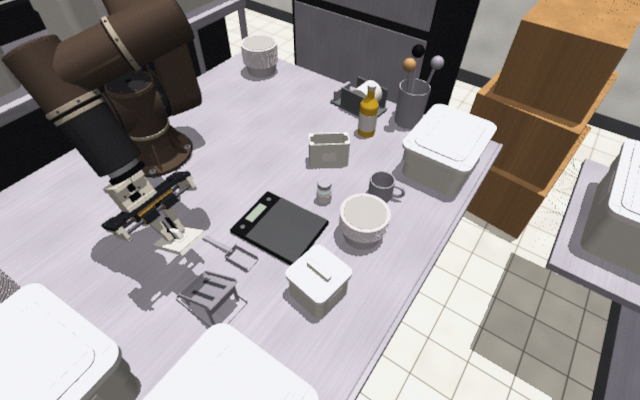

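Emit:
carry_out(
  xyz=[
    [0,-5,20],
    [0,-5,20],
    [1,-4,19],
    [1,-4,19],
    [1,0,19],
  ],
  turn=[
    [0,-0.1,0],
    [0,-0.1,0],
    [0,-0.1,0],
    [0,-0.1,0],
    [0,0,0],
  ],
  claw=[0,0,0,0,0],
)

```text
time_s: 8.78
eef_pos: [0.5283, -0.2848, 0.1141]
orientation: [0.006, 0.953, 0.001, 0.303]
force: [0.1, -0.9, -0.9]
gripper_width: 0.134
```

Emit:
carry_out(
  xyz=[
    [0,0,0],
    [0,0,0],
  ],
  turn=[
    [0,0,0],
    [0,0,0],
  ],
  claw=[0,0],
)

```text
time_s: 8.95
eef_pos: [0.5275, -0.2846, 0.1136]
orientation: [0.006, 0.953, 0.001, 0.302]
force: [-0.3, 0.3, -0.6]
gripper_width: 0.137
```

```bash
python3 - <<'E'
from nav import *
s,p,d=snap('wrist','w6'); W=cloud('wrist',d,s);np.savez('w6.npz',W=W)
from lidtool import lidtool; lidtool(W,s)
s2,p,d=snap('top','t6');np.savez('t6.npz',W=cloud('top',d))
E
python3 pre.py 15; python3 pre.py 40
python3 - <<'E'
import cv2
a=cv2.imread('pics/top0.png')
a=cv2.imread('pics/t6.png')[170:290,400:560]
cv2.imwrite('pics/t6c.png',cv2.resize(a,(800,600),interpolation=cv2.INTER_CUBIC))
E
```

```text
deck plane z= [0.003  0.0016 4.9705] tilt deg x,y [0.1716 0.0918] N 6471 resid 0.663597415631118
rect ((40.064430236816406, 0.07550048828125), (68.39221954345703, 64.14334106445312), 89.9798355102539) xmax 72.0579316276876 y [-33.4311  33.5985]
tcp in bay mm [ 4.8422  1.3555 56.647 ]
t 9.05 pos [ 0.5275 -0.285   0.1152] q [-0.35  0.15 -0.52 -0.57 -0.37 -0.75] F [ 0.9203  0.5458 -0.1009] grip 11.9
tool shift mm [ 0.3 -1.6 25.8] turn(6deg) [0.09 0.04 0.05]
0 [0.3, -1.6, 25.8] [0.09, 0.04, 0.05]
tcp in bay mm [ 4.8422  1.3555 56.647 ]
t 9.05 pos [ 0.5275 -0.285   0.1152] q [-0.35  0.15 -0.52 -0.57 -0.37 -0.75] F [ 0.9203  0.5458 -0.1009] grip 11.9
tool shift mm [ 0.2 -1.4  0.8] turn(6deg) [0.09 0.04 0.05]
0 [0.2, -1.4, 0.8] [0.09, 0.04, 0.05]
```

View pics/t6c.png

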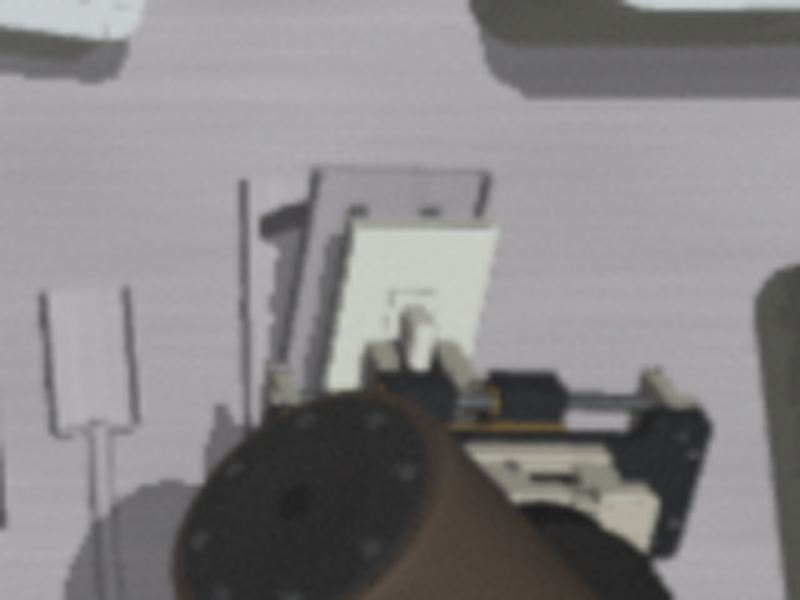

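View pics/w6.png

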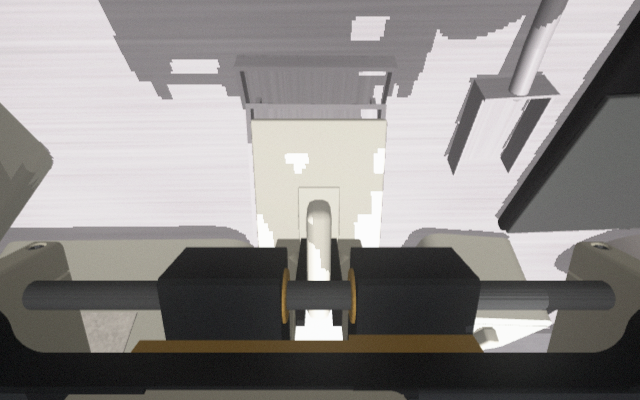

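```bash
cat > diff.py <<'E'
from nav import *
import sys
for f,O in ((sys.argv[1],np.array([.555,-.2852,.066])),):
    W=np.load(f)['W']; B=bay(-1.2); M=np.array([-B[:,0],B[:,1],-B[:,2]])
    P=(W-O)@M.T*1000; P=P[np.isfinite(P).all(-1)]
    near=P[(abs(P[:,0])<110)&(abs(P[:,1])<60)]
    face=near[(abs(near[:,2])<4)]; print('face n',len(face),'z',np.median(face[:,2]),'xmax',np.percentile(face[:,0],99.5),'y',np.percentile(face[:,1],[.5,99.5]))
    h=float(sys.argv[2])
    L=near[(abs(near[:,2]-h)<4)&(near[:,0]>30)]; print('deck n',len(L),'z',np.median(L[:,2]),'xmax',np.percentile(L[:,0],99.5),'y',np.percentile(L[:,1],[.5,50,99.5]))
E
python3 diff.py t6.npz 52
```

```text
face n 518 z -0.003134369453226983 xmax 78.47604539230862 y [-42.0861  42.103 ]
deck n 454 z 51.399988661146494 xmax 74.74431232460654 y [-32.9097   2.3059  34.6285]
```

Emit:
carry_out(
  xyz=[
    [0,-1,9],
    [0,0,9],
    [0,0,8],
    [0,0,6],
    [0,0,0],
  ],
  turn=[
    [0.08,0,0.05],
    [0,0,0],
    [0,0,0],
    [0,0,0],
    [0,0,0],
  ],
  claw=[0,0,0,0,0],
)

```text
time_s: 9.47
eef_pos: [0.546, -0.287, 0.0872]
orientation: [0.011, 0.953, -0.002, 0.302]
force: [-0.6, 1.0, -0.9]
gripper_width: 0.133
```

```bash
python3 pre.py 0;python3 - <<'E'
from nav import *
s2,p,d=snap('top','t7');np.savez('t7.npz',W=cloud('top',d))
E
python3 diff.py t7.npz 19
```

```text
tcp in bay mm [ 3.9207 -0.2331 23.0755]
t 9.47 pos [ 0.546  -0.287   0.0872] q [-0.34  0.22 -0.5  -0.62 -0.32 -0.71] F [-0.5733  0.9655 -0.8545] grip 11.7
tool shift mm [-0.8  0.2  7.3] turn(6deg) [ 0.01  0.03 -0.02]
0 [-0.8, 0.2, 7.3] [0.01, 0.03, -0.02]
face n 182 z -0.22224726798114414 xmax 79.01628994911853 y [-42.6203  42.3436]
deck n 418 z 18.4057464108223 xmax 73.71006176500639 y [-35.3976  -2.4971  32.4875]
```

Emit:
carry_out(
  xyz=[
    [0,1,2],
    [0,0,2],
    [0,0,0],
  ],
  turn=[
    [0,0,0],
    [0,0,0],
    [0,0,0],
  ],
  claw=[0,0,0],
)

```text
time_s: 9.77
eef_pos: [0.548, -0.2863, 0.0847]
orientation: [0.011, 0.953, -0.003, 0.302]
force: [-0.6, 0.6, -0.5]
gripper_width: 0.132
```

Emit:
carry_out(
  xyz=[
    [0,0,1],
    [0,0,0],
  ],
  turn=[
    [0,0,0],
    [0,0,0],
  ],
  claw=[0,0],
)

```text
time_s: 9.93
eef_pos: [0.5486, -0.2863, 0.084]
orientation: [0.011, 0.953, -0.003, 0.303]
force: [0.2, 0.3, -0.1]
gripper_width: 0.139
```

```bash
python3 pre.py 0;python3 - <<'E'
from nav import *
s2,p,d=snap('top','t8');np.savez('t8.npz',W=cloud('top',d))
E
python3 diff.py t8.npz 14
```

```text
tcp in bay mm [ 4.2395  0.5052 19.0178]
t 9.93 pos [ 0.5486 -0.2863  0.084 ] q [-0.34  0.23 -0.5  -0.63 -0.31 -0.7 ] F [ 0.2246  0.311  -0.1487] grip 12.2
tool shift mm [-0.4 -0.5  3.2] turn(6deg) [ 0.    0.04 -0.02]
0 [-0.4, -0.5, 3.2] [0.0, 0.04, -0.02]
face n 187 z 0.8590663523994927 xmax 78.68241905141208 y [-43.6798  42.5626]
deck n 460 z 14.190104584623928 xmax 74.87702680027856 y [-43.4043  -0.121   42.092 ]
```

Emit:
carry_out(
  xyz=[
    [0,0,0.7],
    [0,0,0],
  ],
  turn=[
    [0,0,0],
    [0,0,0],
  ],
  claw=[0,0],
)

```text
time_s: 10.15
eef_pos: [0.549, -0.2863, 0.0835]
orientation: [0.011, 0.953, -0.003, 0.303]
force: [-0.2, -0.1, -1.2]
gripper_width: 0.133
```

Emit:
carry_out(
  xyz=[
    [0,0,0.7],
    [0,0,0],
  ],
  turn=[
    [0,0,0],
    [0,0,0],
  ],
  claw=[0,0],
)

```text
time_s: 10.32
eef_pos: [0.5494, -0.2864, 0.083]
orientation: [0.011, 0.953, -0.003, 0.303]
force: [-0.8, -0.2, 0.4]
gripper_width: 0.135
```

```bash
python3 pre.py 0
```

```text
tcp in bay mm [ 4.3601  0.4772 17.7035]
t 10.32 pos [ 0.5494 -0.2864  0.083 ] q [-0.34  0.23 -0.5  -0.64 -0.31 -0.69] F [-0.7536 -0.2298  0.3818] grip 11.9
tool shift mm [-0.3 -0.5  1.9] turn(6deg) [ 0.    0.04 -0.02]
0 [-0.3, -0.5, 1.9] [0.0, 0.04, -0.02]
```

Emit:
carry_out(
  xyz=[
    [0,0,0.7],
    [0,0,0],
  ],
  turn=[
    [0,0,0],
    [0,0,0],
  ],
  claw=[0,0],
)

```text
time_s: 10.48
eef_pos: [0.5494, -0.2863, 0.0829]
orientation: [0.011, 0.953, -0.003, 0.303]
force: [-7.5, 2.4, 8.7]
gripper_width: 0.134
```

Emit:
carry_out(
  xyz=[
    [0,0,0.7],
    [0,0,0],
  ],
  turn=[
    [0,0,0],
    [0,0,0],
  ],
  claw=[0,0],
)

```text
time_s: 10.65
eef_pos: [0.5495, -0.2863, 0.0829]
orientation: [0.011, 0.953, -0.003, 0.303]
force: [-13.2, 3.5, 16.7]
gripper_width: 0.131
```

Emit:
carry_out(
  xyz=[
    [0,0,0.7],
    [0,0,0],
  ],
  turn=[
    [0,0,0],
    [0,0,0],
  ],
  claw=[0,0],
)

```text
time_s: 10.82
eef_pos: [0.5495, -0.2863, 0.0828]
orientation: [0.01, 0.953, -0.003, 0.303]
force: [-19.3, 5.0, 24.7]
gripper_width: 0.134
```

```bash
python3 pre.py 0
```

```text
tcp in bay mm [ 4.3543  0.5198 17.5075]
t 10.82 pos [ 0.5495 -0.2863  0.0828] q [-0.34  0.23 -0.5  -0.64 -0.31 -0.69] F [-19.2574   4.9677  24.7127] grip 11.8
tool shift mm [-0.3 -0.5  1.7] turn(6deg) [ 0.    0.05 -0.01]
0 [-0.3, -0.5, 1.7] [0.0, 0.05, -0.01]
```

Emit:
carry_out(
  xyz=[
    [0,0,-0.8],
    [0,0,-0.8],
    [0,0,0],
  ],
  turn=[
    [0,0,0],
    [0,0,0],
    [0,0,0],
  ],
  claw=[0,0,0],
)

```text
time_s: 11.07
eef_pos: [0.5495, -0.2864, 0.0829]
orientation: [0.011, 0.953, -0.003, 0.303]
force: [-8.4, 1.8, 10.8]
gripper_width: 0.134
```

Emit:
carry_out(
  xyz=[
    [0,0,0],
    [0,0,0],
    [0,0,0],
    [0,0,0],
    [0,0,0],
  ],
  turn=[
    [0,0,0],
    [0,0,0],
    [0,0,0],
    [0,0,0],
    [0,0,0],
  ],
  claw=[14,18,24,30,30],
)

```text
time_s: 11.48
eef_pos: [0.5498, -0.2863, 0.0822]
orientation: [0.011, 0.953, -0.003, 0.302]
force: [0.3, -0.3, 0.7]
gripper_width: 0.325
```

```bash
python3 - <<'E'
from nav import *
s,p,d=snap('wrist','w9'); W=cloud('wrist',d,s);np.savez('w9.npz',W=W)
from lidtool import lidtool; lidtool(W,s)
E
python3 pre.py 80
```

```text
deck plane z= [0.001  0.0022 4.1401] tilt deg x,y [0.0587 0.128 ] N 6532 resid 0.6851589008777559
rect ((54.02372360229492, -0.04852294921875), (89.67854309082031, 91.979248046875), 89.9766616821289) xmax 99.87294757815572 y [-43.0857  42.2039]
tcp in bay mm [ 4.1815  0.571  16.9052]
t 11.53 pos [ 0.5497 -0.2863  0.0822] q [-0.34  0.23 -0.5  -0.64 -0.31 -0.69] F [ 0.0484  0.1729 -0.1006] grip 29.2
tool shift mm [ -0.8  -0.5 -78.9] turn(6deg) [ 0.    0.03 -0.02]
0 [-0.3, -0.2, -26.3] [0.0, 0.01, -0.01]
1 [-0.2, -0.2, -26.3] [0.0, 0.01, -0.01]
2 [-0.2, -0.2, -26.3] [0.0, 0.01, -0.01]
```

View pics/w9.png

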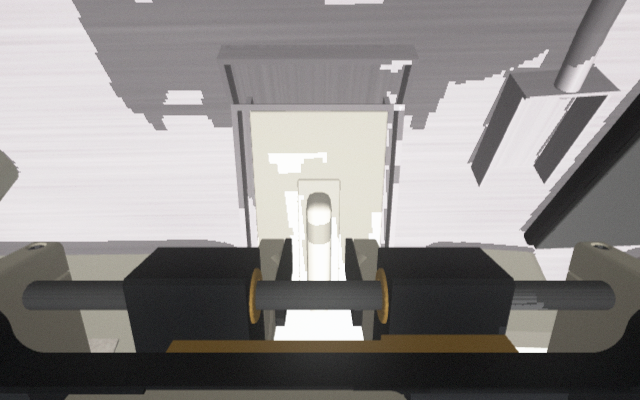

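Emit:
carry_out(
  xyz=[
    [0,0,-6],
    [0,0,-15],
    [0,0,-25],
    [0,0,-30],
    [0,0,-30],
  ],
  turn=[
    [0,0,0],
    [0,0,0],
    [0,0,0],
    [0,0,0],
    [0,0,0],
  ],
  claw=[35,35,50,70,87],
)

```text
time_s: 11.95
eef_pos: [0.4873, -0.285, 0.1694]
orientation: [0.011, 0.953, -0.003, 0.302]
force: [0.6, -0.1, 1.1]
gripper_width: 0.566
```

Emit:
carry_out(
  xyz=[
    [0,0,-30],
    [0,0,-20],
    [0,0,0],
  ],
  turn=[
    [0,0,0],
    [0,0,0],
    [0,0,0],
  ],
  claw=[87,87,87],
)

```text
time_s: 12.2
eef_pos: [0.4591, -0.2851, 0.2147]
orientation: [0.01, 0.952, -0.004, 0.305]
force: [0.1, -0.2, -0.5]
gripper_width: 0.791
```

```bash
cat > chk.py <<'E'
from nav import *
import sys
B=bay(-1.2); M=np.array([-B[:,0],B[:,1],-B[:,2]])
s=None
for n in sys.argv[2:]:
    O={'top':[.555,-.2852,.066],'wrist':[.5565,-.2884,.066],'scene':[.560,-.287,.066]}[n]
    s,p,d=snap(n,sys.argv[1]+n); W=cloud(n,d,s); np.savez(sys.argv[1]+n+'.npz',W=W)
    P=(W-np.array(O))@M.T*1000; P=P[np.isfinite(P).all(-1)]
    D=P[(abs(P[:,0])<95)&(abs(P[:,1])<37)&(abs(P[:,2]-13)<4)&(P[:,0]>-69)]
    r=cv2.minAreaRect(D[:,:2].astype(np.float32)); A=np.c_[D[:,:2],np.ones(len(D))]; c=np.linalg.lstsq(A,D[:,2],rcond=None)[0]
    print(n,len(D),'deck plane',c,'rect',r,'x',np.percentile(D[:,0],[.5,99.5]),'y',np.percentile(D[:,1],[.5,99.5]))
go([.44,-.05,.3],down(88.9))
E
python3 chk.py k1 wrist top
```

```text
wrist 7795 deck plane [-0.     -0.0013 12.9781] rect ((-0.29015350341796875, 2.022674560546875), (68.0771713256836, 136.7978973388672), 89.93803405761719) x [-68.6205  67.2671] y [-31.5692  35.5791]
top 1085 deck plane [-0.0001  0.0015 12.8996] rect ((0.6014862060546875, -0.6928024291992188), (69.59200286865234, 139.2544403076172), 89.88499450683594) x [-68.1502  69.328 ] y [-34.7626  33.6484]
t 12.3 pos [ 0.4595 -0.2846  0.2113] q [-0.36 -0.09 -0.57 -0.39 -0.53 -0.96] F [-0.1544 -0.0722 -0.2503] grip 77.8
tool shift mm [-31.  234.1 -86.6] turn(6deg) [-0.01  5.9  -0.03]
0 [-4.4, 33.4, -12.4] [-0.0, 0.84, -0.0]
1 [-3.3, 33.4, -12.7] [-0.0, 0.84, -0.0]
2 [-2.2, 33.4, -13.0] [-0.0, 0.84, -0.0]
3 [-1.1, 33.4, -13.1] [-0.0, 0.84, -0.0]
4 [0.1, 33.4, -13.1] [-0.0, 0.84, -0.0]
5 [1.2, 33.4, -13.1] [-0.0, 0.84, -0.0]
6 [2.3, 33.5, -12.9] [-0.0, 0.84, -0.0]
```

View pics/k1wrist.png

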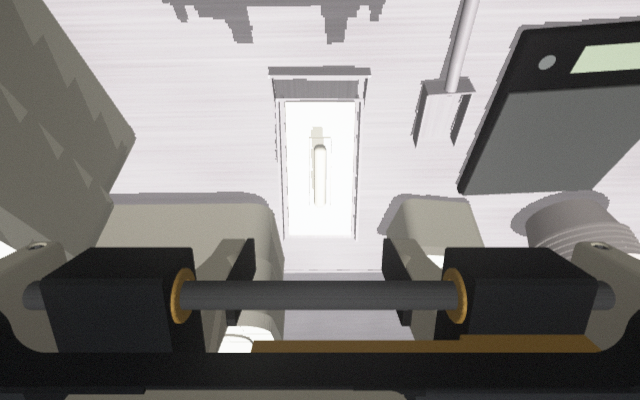

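Emit:
carry_out(
  xyz=[
    [-6,20,-20],
    [-3,30,-15],
    [-2,33,-13],
    [-1,33,-13],
    [0,33,-13],
  ],
  turn=[
    [0,0.8,0],
    [0,0.8,0],
    [0,0.8,0],
    [0,0.8,0],
    [0,0.8,0],
  ],
  claw=[87,87,87,87,87],
)

```text
time_s: 12.72
eef_pos: [0.4395, -0.144, 0.2733]
orientation: [0.01, 0.993, 0.001, 0.114]
force: [1.1, 0.7, -0.9]
gripper_width: 0.991
```

Emit:
carry_out(
  xyz=[
    [1,33,-13],
    [2,33,-13],
    [0,33,0],
    [0,33,0],
    [0,33,0],
  ],
  turn=[
    [0,0.8,0],
    [0,0.8,0],
    [0,0.3,0],
    [0,0,-0.8],
    [0,0,-0.8],
  ],
  claw=[87,87,87,87,87],
)

```text
time_s: 13.13
eef_pos: [0.4336, 0.0222, 0.2979]
orientation: [-0.076, 0.997, 0.002, 0.016]
force: [1.2, 1.0, -0.3]
gripper_width: 0.991
```

```bash
python3 -c "
from nav import *
go([.42,.24,.30],down(128.9))"
```

```text
t 13.13 pos [0.4336 0.0222 0.2979] q [ 0.52 -0.12 -0.39  0.01 -1.27 -1.94] F [ 1.1845  1.0203 -0.3028] grip 87.2
tool shift mm [-19.8 217.3  -1.3] turn(6deg) [-0.07  0.29 -5.02]
0 [-3.3, 36.2, -0.2] [-0.01, 0.05, -0.84]
1 [-6.5, 35.8, -0.2] [-0.01, 0.05, -0.84]
2 [-9.6, 35.1, -0.2] [-0.01, 0.05, -0.84]
3 [-12.6, 34.1, -0.2] [-0.01, 0.05, -0.84]
4 [-15.5, 32.9, -0.2] [-0.01, 0.05, -0.84]
5 [-18.3, 31.4, -0.3] [-0.01, 0.05, -0.84]
```

Emit:
carry_out(
  xyz=[
    [-3,36,0],
    [-7,36,0],
    [-10,35,0],
    [-13,34,0],
    [-15,33,0],
  ],
  turn=[
    [0,0.05,-0.84],
    [0,0.05,-0.84],
    [0,0.05,-0.84],
    [0,0.05,-0.84],
    [0,0.05,-0.84],
  ],
  claw=[87,87,87,87,87],
)

```text
time_s: 13.55
eef_pos: [0.4222, 0.2037, 0.2985]
orientation: [-0.293, 0.956, -0.003, 0.003]
force: [1.1, -0.1, 1.1]
gripper_width: 0.991
```

Emit:
carry_out(
  xyz=[
    [-18,31,0],
    [0,0,0],
    [0,0,0],
  ],
  turn=[
    [0,0.05,-0.84],
    [0,0,0],
    [0,0,0],
  ],
  claw=[87,87,87],
)

```text
time_s: 13.8
eef_pos: [0.4201, 0.2392, 0.2976]
orientation: [-0.333, 0.943, -0.004, -0.0]
force: [0.2, -1.2, -0.5]
gripper_width: 0.993
```

Run:
```python
from nav import *
from m import rect
for n in ('wrist','top'):
    s,p,d=snap(n,'q'+n); W=cloud(n,d,s); np.savez('q'+n+'.npz',W=W)
    X,Y,Z=W[...,0],W[...,1],W[...,2]
    m=(X>.40)&(X<.60)&(Y>.22)&(Y<.4); rect(W,m&(Z>.09)&(Z<.11),n+' rim'); rect(W,m&(Z>.02)&(Z<.11),n+' all')
go([.500,.3085,.16],down(128.9))
```

```text
wrist rim 927 c [487.9 298.7] size [99.1 58.1] ang 38.8 medz 0.0986 zmax 0.1009
wrist all 2399 c [499.  307.7] size [127.8  58.1] ang 38.8 medz 0.0747 zmax 0.1009
top rim 251 c [509.5 316.1] size [106.3  58.3] ang 38.8 medz 0.0994 zmax 0.105
top all 567 c [509.6 315.9] size [106.3  58.6] ang 39.0 medz 0.0832 zmax 0.105
t 13.9 pos [0.4203 0.2372 0.2984] q [ 0.93 -0.01 -0.28  0.01 -1.3  -1.82] F [-0.5562 -0.3666 -0.0677] grip 87.6
tool shift mm [-107.1    6.7  138.1] turn(6deg) [-0.08 -0.02 -0.02]
0 [-21.4, 1.3, 27.6] [-0.02, -0.0, -0.0]
1 [-21.4, 1.3, 27.6] [-0.02, -0.0, -0.0]
2 [-21.4, 1.2, 27.6] [-0.02, -0.0, -0.0]
3 [-21.4, 1.2, 27.7] [-0.02, -0.0, -0.0]
4 [-21.4, 1.1, 27.7] [-0.02, -0.0, -0.0]
```

View pics/qwrist.png

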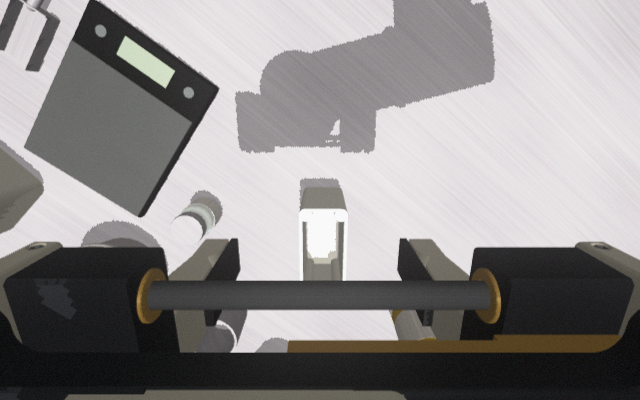

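Emit:
carry_out(
  xyz=[
    [-21,1,28],
    [-21,1,28],
    [-21,1,28],
    [-22,1,27],
    [-22,2,27],
  ],
  turn=[
    [-0.08,0,0],
    [0,0,0],
    [0,0,0],
    [0,0,0],
    [0,0,0],
  ],
  claw=[87,87,87,87,87],
)

```text
time_s: 14.32
eef_pos: [0.5014, 0.3079, 0.1603]
orientation: [-0.331, 0.944, 0.0, 0.0]
force: [0.1, 0.1, 0.7]
gripper_width: 0.99
```

Emit:
carry_out(
  xyz=[
    [0,0,0],
    [0,0,0],
  ],
  turn=[
    [0,0,0],
    [0,0,0],
  ],
  claw=[87,87],
)

```text
time_s: 14.48
eef_pos: [0.5003, 0.3072, 0.1589]
orientation: [-0.331, 0.944, -0.001, -0.002]
force: [0.5, -1.0, 0.5]
gripper_width: 0.998
```

Run:
```python
from nav import *
s,p,d=snap('wrist','q3')
go([.500,.3085,.068],down(128.9))
```

```text
t 14.53 pos [0.5005 0.3076 0.1608] q [ 0.88  0.27 -0.28 -0.   -1.03 -1.78] F [-0.2302  0.1956  1.0225] grip 87.2
tool shift mm [-0.4  1.  92.8] turn(6deg) [ 0.   -0.02 -0.03]
0 [-0.1, 0.3, 30.9] [0.0, -0.01, -0.01]
1 [-0.1, 0.3, 30.9] [0.0, -0.01, -0.01]
2 [-0.1, 0.3, 30.9] [0.0, -0.01, -0.01]
```

View pics/q3.png

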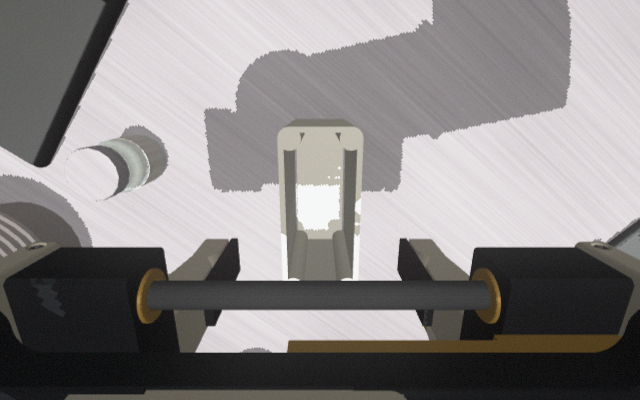

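The open tub (centre column about 320) is centred between the jaws (240 to 400). Going down and gripping.

Emit:
carry_out(
  xyz=[
    [0,1,25],
    [0,0,25],
    [0,0,23],
    [0,0,20],
    [0,0,0],
  ],
  turn=[
    [0,0,0],
    [0,0,0],
    [0,0,0],
    [0,0,0],
    [0,0,0],
  ],
  claw=[87,87,87,87,87],
)

```text
time_s: 14.95
eef_pos: [0.4981, 0.3076, 0.0668]
orientation: [-0.331, 0.943, -0.0, -0.002]
force: [-0.5, -0.9, -0.8]
gripper_width: 0.991
```

Emit:
carry_out(
  xyz=[
    [0,0,0],
    [0,0,0],
    [0,0,0],
    [0,0,0],
    [0,0,0],
  ],
  turn=[
    [0,0,0],
    [0,0,0],
    [0,0,0],
    [0,0,0],
    [0,0,0],
  ],
  claw=[75,65,60,56,52],
)

```text
time_s: 15.37
eef_pos: [0.5001, 0.3101, 0.0699]
orientation: [-0.332, 0.943, 0.001, 0.001]
force: [1.2, -1.3, 0.4]
gripper_width: 0.675
```

Emit:
carry_out(
  xyz=[
    [0,0,0],
    [0,0,0],
    [0,0,0],
    [0,0,0],
    [0,0,0],
  ],
  turn=[
    [0,0,0],
    [0,0,0],
    [0,0,0],
    [0,0,0],
    [0,0,0],
  ],
  claw=[45,40,40,40,40],
)

```text
time_s: 15.78
eef_pos: [0.5001, 0.3101, 0.0697]
orientation: [-0.332, 0.943, 0.001, 0.001]
force: [-1.1, -0.7, 7.3]
gripper_width: 0.66
```

Run:
```python
from nav import *
go([.500,.3085,.068],down(128.9))
```

```text
t 15.78 pos [0.5001 0.3101 0.0697] q [ 0.89  0.36 -0.38 -0.   -0.83 -1.78] F [-1.114  -0.7062  7.2804] grip 58.1
tool shift mm [ 1.1 -1.2  1.7] turn(6deg) [ 0.01  0.02 -0.01]
0 [1.1, -1.2, 1.7] [0.01, 0.02, -0.01]
```

Emit:
carry_out(
  xyz=[
    [0,0,-5],
    [0,0,-12],
    [0,0,-20],
    [0,0,-30],
    [0,0,-33],
  ],
  turn=[
    [0,0,0],
    [0,0,0],
    [0,0,0],
    [0,0,0],
    [0,0,0],
  ],
  claw=[40,40,40,40,40],
)

```text
time_s: 16.2
eef_pos: [0.4986, 0.3087, 0.1684]
orientation: [-0.332, 0.943, -0.0, -0.002]
force: [1.1, 0.7, -0.2]
gripper_width: 0.66
```

Emit:
carry_out(
  xyz=[
    [0,0,-30],
    [0,0,-25],
    [0,0,-10],
  ],
  turn=[
    [0,0,0],
    [0,0,0],
    [0,0,0],
  ],
  claw=[40,40,40],
)

```text
time_s: 16.45
eef_pos: [0.5007, 0.3104, 0.2379]
orientation: [-0.332, 0.943, 0.001, 0.002]
force: [0.5, 0.1, -0.4]
gripper_width: 0.663
```

Run:
```python
from nav import *
s,p,d=snap('scene','s10')
go([.572,-.007,.20],down(93.1))
```

```text
t 16.5 pos [0.5009 0.3106 0.2381] q [ 0.89  0.21 -0.17  0.   -1.19 -1.78] F [ 0.8835 -0.1162  0.3137] grip 58.2
tool shift mm [ 144.  -292.1   36.9] turn(6deg) [0.03 0.05 5.95]
0 [16.0, -32.5, 4.1] [0.0, 0.01, 0.66]
1 [13.7, -33.5, 4.1] [0.0, 0.01, 0.66]
2 [11.4, -34.3, 4.1] [0.0, 0.01, 0.66]
3 [8.9, -35.0, 4.2] [0.0, 0.01, 0.66]
4 [6.5, -35.6, 4.2] [0.0, 0.01, 0.66]
5 [4.0, -35.9, 4.2] [0.0, 0.01, 0.66]
6 [1.5, -36.1, 4.2] [0.0, 0.01, 0.66]
7 [-1.0, -36.2, 4.2] [0.0, 0.01, 0.66]
8 [-3.5, -36.0, 4.2] [0.0, 0.01, 0.66]
```

View pics/s10.png

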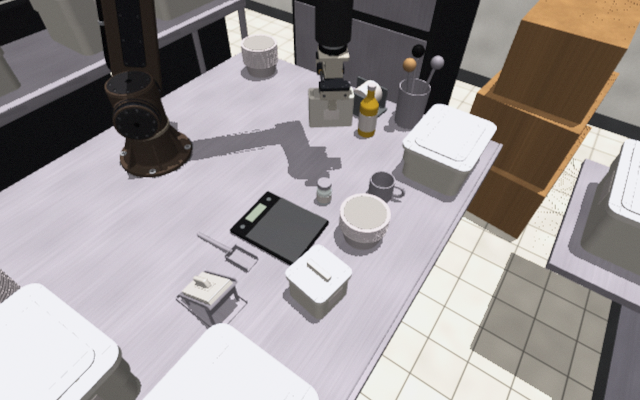

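Emit:
carry_out(
  xyz=[
    [12,-24,0],
    [14,-33,1],
    [12,-34,2],
    [9,-35,4],
    [7,-35,4],
  ],
  turn=[
    [0,0,0.5],
    [0,0,0.66],
    [0,0,0.66],
    [0,0,0.66],
    [0,0,0.66],
  ],
  claw=[40,40,40,40,40],
)

```text
time_s: 16.92
eef_pos: [0.5365, 0.1415, 0.2208]
orientation: [-0.172, 0.985, 0.0, -0.001]
force: [0.3, -0.0, -0.9]
gripper_width: 0.662
```

Emit:
carry_out(
  xyz=[
    [4,-36,4],
    [2,-36,4],
    [-1,-34,4],
    [-3,-20,4],
    [0,0,0],
  ],
  turn=[
    [0,0,0.66],
    [0,0,0.66],
    [0,0,0.66],
    [0,0,0.66],
    [0,0,0],
  ],
  claw=[40,40,40,40,40],
)

```text
time_s: 17.33
eef_pos: [0.5667, 0.0169, 0.2036]
orientation: [-0.032, 0.999, -0.0, -0.002]
force: [0.6, 0.8, -2.0]
gripper_width: 0.664
```

Run:
```python
from nav import *
go([.572,-.007,.13],down(93.1))
```

```text
t 17.33 pos [0.5667 0.0169 0.2036] q [ 0.37  0.2  -0.26 -0.   -1.11 -1.88] F [ 0.5648  0.7572 -1.9773] grip 58.5
tool shift mm [ -4.1 -24.1  73.6] turn(6deg) [-0.   -0.04  0.09]
0 [-1.4, -8.0, 24.5] [-0.0, -0.01, 0.03]
1 [-1.4, -8.0, 24.5] [-0.0, -0.01, 0.03]
2 [-1.4, -8.0, 24.5] [-0.0, -0.01, 0.03]
```

Emit:
carry_out(
  xyz=[
    [-2,-12,14],
    [-2,-12,20],
    [0,0,20],
    [0,0,19],
    [0,0,0],
  ],
  turn=[
    [0,0,0.09],
    [0,0,0],
    [0,0,0],
    [0,0,0],
    [0,0,0],
  ],
  claw=[40,40,40,40,40],
)

```text
time_s: 17.75
eef_pos: [0.5697, -0.0038, 0.1282]
orientation: [-0.031, 1.0, -0.0, -0.004]
force: [-1.0, 0.7, -1.2]
gripper_width: 0.662
```

Emit:
carry_out(
  xyz=[
    [0,0,0],
    [0,0,0],
  ],
  turn=[
    [0,0,0],
    [0,0,0],
  ],
  claw=[40,40],
)

```text
time_s: 17.92
eef_pos: [0.5735, -0.0029, 0.1338]
orientation: [-0.032, 1.0, 0.0, -0.0]
force: [0.6, -1.1, -1.3]
gripper_width: 0.659
```

Run:
```python
from nav import *
from m import rect
s,p,d=snap('wrist','q5'); W=cloud('wrist',d,s)
s2,p,d=snap('scene','s11')
go([.572,-.007,.093],down(93.1))
```

```text
t 18.02 pos [ 0.5739 -0.0027  0.1345] q [ 0.34  0.27 -0.34 -0.   -0.96 -1.84] F [ 0.8156 -0.0507 -0.9505] grip 58.2
tool shift mm [ 2.2 -4.2 41.5] turn(6deg) [0.01 0.01 0.09]
0 [1.1, -2.1, 20.7] [0.0, 0.01, 0.04]
1 [1.1, -2.1, 20.7] [0.0, 0.01, 0.04]
```

View pics/q5.png

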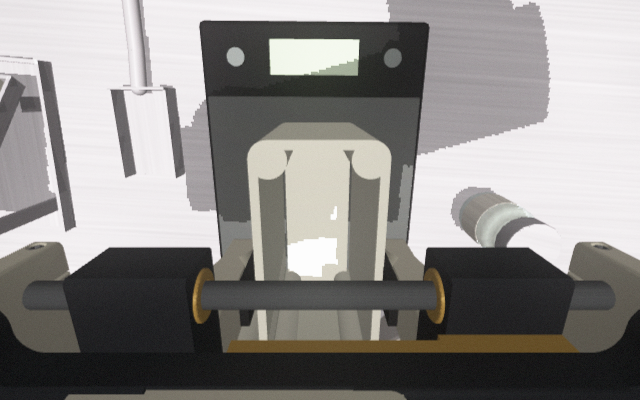

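View pics/s11.png

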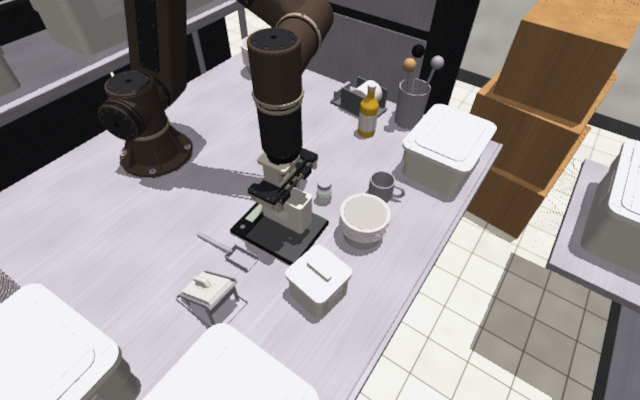

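Emit:
carry_out(
  xyz=[
    [1,-2,12],
    [1,-2,11],
    [0,0,9],
    [0,0,4],
    [0,0,0],
  ],
  turn=[
    [0,0,0],
    [0,0,0],
    [0,0,0],
    [0,0,0],
    [0,0,0],
  ],
  claw=[40,40,40,40,40],
)

```text
time_s: 18.43
eef_pos: [0.5707, -0.0074, 0.0962]
orientation: [-0.031, 1.0, 0.0, -0.001]
force: [-1.0, 0.3, -1.1]
gripper_width: 0.659
```

Emit:
carry_out(
  xyz=[
    [0,0,1],
    [0,0,0],
    [0,0,0],
  ],
  turn=[
    [0,0,0],
    [0,0,0],
    [0,0,0],
  ],
  claw=[40,40,40],
)

```text
time_s: 18.68
eef_pos: [0.5718, -0.0072, 0.0967]
orientation: [-0.031, 1.0, 0.0, 0.0]
force: [-0.7, 0.0, -0.5]
gripper_width: 0.66
```

Emit:
carry_out(
  xyz=[
    [0,0,1],
    [0,0,0],
    [0,0,0],
  ],
  turn=[
    [0,0,0],
    [0,0,0],
    [0,0,0],
  ],
  claw=[40,40,40],
)

```text
time_s: 18.93
eef_pos: [0.5715, -0.0073, 0.0955]
orientation: [-0.031, 1.0, 0.0, -0.0]
force: [-0.5, -0.1, -2.3]
gripper_width: 0.66
```

Emit:
carry_out(
  xyz=[
    [0,0,1],
    [0,0,1],
    [0,0,0],
    [0,0,0],
  ],
  turn=[
    [0,0,0],
    [0,0,0],
    [0,0,0],
    [0,0,0],
  ],
  claw=[40,40,40,40],
)

```text
time_s: 19.27
eef_pos: [0.5713, -0.0073, 0.0932]
orientation: [-0.031, 1.0, 0.0, -0.0]
force: [-0.2, -0.2, -0.9]
gripper_width: 0.661
```

Emit:
carry_out(
  xyz=[
    [0,0,0.7],
    [0,0,0],
    [0,0,0],
  ],
  turn=[
    [0,0,0],
    [0,0,0],
    [0,0,0],
  ],
  claw=[40,40,40],
)

```text
time_s: 19.52
eef_pos: [0.5714, -0.0073, 0.0926]
orientation: [-0.031, 1.0, 0.0, -0.0]
force: [-0.7, 0.6, -1.3]
gripper_width: 0.659
```

Emit:
carry_out(
  xyz=[
    [0,0,0.7],
    [0,0,0],
    [0,0,0],
  ],
  turn=[
    [0,0,0],
    [0,0,0],
    [0,0,0],
  ],
  claw=[40,40,40],
)

```text
time_s: 19.77
eef_pos: [0.5715, -0.0073, 0.0919]
orientation: [-0.031, 1.0, 0.0, -0.0]
force: [-0.0, -0.6, -2.0]
gripper_width: 0.658
```

Emit:
carry_out(
  xyz=[
    [0,0,0.6],
    [0,0,0],
    [0,0,0],
  ],
  turn=[
    [0,0,0],
    [0,0,0],
    [0,0,0],
  ],
  claw=[40,40,40],
)

```text
time_s: 20.02
eef_pos: [0.5714, -0.0073, 0.0918]
orientation: [-0.031, 1.0, 0.0, -0.0]
force: [-1.7, -0.1, 4.3]
gripper_width: 0.662
```

Emit:
carry_out(
  xyz=[
    [0,0,0.6],
    [0,0,0],
    [0,0,0],
  ],
  turn=[
    [0,0,0],
    [0,0,0],
    [0,0,0],
  ],
  claw=[40,40,40],
)

```text
time_s: 20.27
eef_pos: [0.5715, -0.0075, 0.0916]
orientation: [-0.031, 1.0, 0.0, 0.0]
force: [-3.8, -0.6, 8.9]
gripper_width: 0.662
```

Contact at about 9 N. I'll ease off a little, then open the jaws.

Emit:
carry_out(
  xyz=[
    [0,0,-0.6],
    [0,0,0],
    [0,0,0],
    [0,0,0],
    [0,0,0],
  ],
  turn=[
    [0,0,0],
    [0,0,0],
    [0,0,0],
    [0,0,0],
    [0,0,0],
  ],
  claw=[50,60,64,70,78],
)

```text
time_s: 20.68
eef_pos: [0.5715, -0.0072, 0.0912]
orientation: [-0.031, 1.0, 0.0, -0.0]
force: [0.3, -0.0, 0.7]
gripper_width: 0.82
```

Emit:
carry_out(
  xyz=[
    [0,0,0],
    [0,0,0],
    [0,0,0],
    [0,0,0],
  ],
  turn=[
    [0,0,0],
    [0,0,0],
    [0,0,0],
    [0,0,0],
  ],
  claw=[84,84,84,84],
)

```text
time_s: 21.02
eef_pos: [0.5714, -0.0073, 0.0913]
orientation: [-0.031, 1.0, 0.0, -0.0]
force: [0.4, 0.3, 0.5]
gripper_width: 0.958
```

Run:
```python
from nav import *
snap('wrist','q6')
go([.572,-.007,.25])
```

```text
t 21.07 pos [ 0.5714 -0.0073  0.0913] q [ 0.33  0.31 -0.39 -0.   -0.86 -1.84] F [0.1902 0.7156 0.0294] grip 84.2
tool shift mm [  -0.5    0.3 -158.7] turn(6deg) [0. 0. 0.]
0 [-0.1, 0.1, -31.7] [0.0, 0.0, 0.0]
1 [-0.1, 0.1, -31.7] [0.0, 0.0, 0.0]
2 [-0.1, 0.1, -31.7] [0.0, 0.0, 0.0]
3 [-0.1, 0.1, -31.7] [0.0, 0.0, 0.0]
4 [-0.1, 0.1, -31.7] [0.0, 0.0, 0.0]
```

View pics/q6.png

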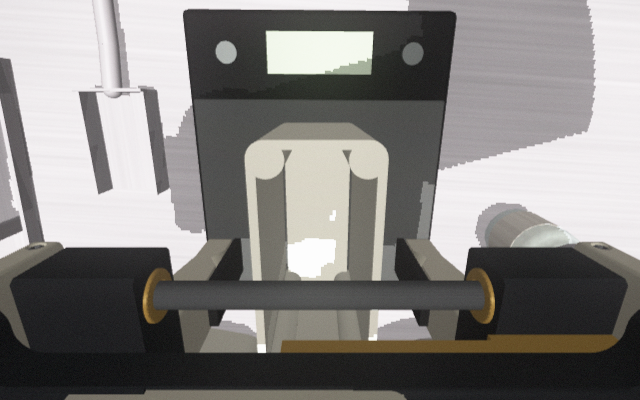

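The fingers (inner faces at columns 240 and 398) are clear of the tub walls (245 to 388), and the tub stands on the pan. Withdrawing upwards.

Emit:
carry_out(
  xyz=[
    [0,0,-6],
    [0,0,-15],
    [0,0,-25],
    [0,0,-30],
    [0,0,-30],
  ],
  turn=[
    [0,0,0],
    [0,0,0],
    [0,0,0],
    [0,0,0],
    [0,0,0],
  ],
  claw=[87,87,87,87,87],
)

```text
time_s: 21.48
eef_pos: [0.571, -0.0075, 0.1987]
orientation: [-0.031, 1.0, 0.0, -0.001]
force: [0.5, -0.2, 0.5]
gripper_width: 0.992
```

Emit:
carry_out(
  xyz=[
    [10,0,-30],
    [25,0,-25],
    [30,0,-20],
    [30,0,-10],
    [20,0,0],
  ],
  turn=[
    [0,0,0],
    [0,0,0],
    [0,0,0],
    [0,0,0],
    [0,0,0],
  ],
  claw=[87,87,87,87,87],
)

```text
time_s: 21.9
eef_pos: [0.4557, -0.0149, 0.2856]
orientation: [-0.031, 1.0, 0.001, 0.002]
force: [-0.5, 0.1, -0.0]
gripper_width: 0.99
```

Emit:
carry_out(
  xyz=[
    [0,35,0],
    [0,35,0],
    [0,35,0],
    [0,35,0],
    [0,35,0],
  ],
  turn=[
    [0,0,0],
    [0,0,0],
    [0,0,0],
    [0,0,0],
    [0,0,0],
  ],
  claw=[87,87,87,87,87],
)

```text
time_s: 22.32
eef_pos: [0.4452, 0.1615, 0.2835]
orientation: [-0.031, 1.0, 0.001, 0.0]
force: [1.4, 0.4, -0.9]
gripper_width: 0.992
```

```bash
python3 chk.py f top scene | grep -v '^[0-9]'
python3 - <<'E'
from nav import *
from m import rect
for n in ('top','scene'):
    W=np.load('f'+n+'.npz')['W'];X,Y,Z=W[...,0],W[...,1],W[...,2]
    m=(X>.40)&(X<.69)&(Y>-.125)&(Y<.12); rect(W,m&(Z>.012)&(Z<.03),n+' scale'); rect(W,m&(Z>.115)&(Z<.13),n+' rim')
    for l,(a,b) in dict(square=(.75,-.12),jar=(.588,.154),bowl=(.755,.1),mug=(.726,.28)).items():
        W0=np.load(n+'0.npz')['W']
        for q in (W0,W): rect(q,(abs(q[...,0]-a)<.09)&(abs(q[...,1]-b)<.075)&(q[...,2]>.04),n+l)
E
```

```text
top 1090 deck plane [-0.0002 -0.0048 12.9798] rect ((1.1107940673828125, -0.14934158325195312), (69.20844268798828, 140.6548614501953), 89.49732971191406) x [-68.6264  69.1533] y [-34.3304  33.8356]
scene 673 deck plane [-0.0042  0.0017 12.9227] rect ((1.2634658813476562, 1.3624038696289062), (68.80409240722656, 139.57496643066406), 89.64398956298828) x [-67.8619  68.7904] y [-32.4074  35.2266]
t 22.42 pos [0.4456 0.1637 0.2829] q [ 0.77 -0.01 -0.32 -0.   -1.26 -2.27] F [0.1054 0.0592 0.8414] grip 87.4
tool shift mm [  19.6 -212.9  -17.4] turn(6deg) [0.01 0.   0.81]
top scale 4678 c [546.5  -8.5] size [224.9 180. ] ang 3.2 medz 0.0208 zmax 0.0299
top rim 352 c [570.4  -8. ] size [130.3  58.6] ang 3.6 medz 0.1216 zmax 0.1279
topsquare 2347 c [ 753.3 -112.4] size [122.6 123.1] ang 81.6 medz 0.0987 zmax 0.1192
topsquare 2341 c [ 753.4 -112.6] size [122.3 123.1] ang 81.4 medz 0.0987 zmax 0.1189
topjar 251 c [585.5 154.2] size [43.2 41.9] ang 82.5 medz 0.0791 zmax 0.0849
topjar 249 c [585.6 154.8] size [42.8 42.6] ang 75.8 medz 0.0792 zmax 0.0864
topbowl 2309 c [750.1 109.2] size [130.5 1
[... 391 characters left out ...]
e [131.7  62. ] ang 3.5 medz 0.1199 zmax 0.1249
scenesquare 2772 c [ 757.7 -111.6] size [124.1 123.3] ang 81.9 medz 0.0974 zmax 0.1177
scenesquare 2771 c [ 757.8 -111.4] size [124.6 123.3] ang 81.6 medz 0.0976 zmax 0.117
scenejar 241 c [592.  154.8] size [42.8 40.2] ang 67.2 medz 0.0741 zmax 0.0834
scenejar 245 c [592.  154.4] size [42.2 46.1] ang 35.2 medz 0.0739 zmax 0.0834
scenebowl 2061 c [754.9 108.2] size [136.  133.2] ang 0.9 medz 0.0997 zmax 0.1045
scenebowl 2063 c [754.8 107.7] size [136.3 133.9] ang 0.4 medz 0.0997 zmax 0.106
scenemug 416 c [734.4 271.4] size [78.4 99.2] ang 71.2 medz 0.0578 zmax 0.074
scenemug 415 c [733.8 271.3] size [ 76.2 101.3] ang 73.7 medz 0.0574 zmax 0.0729
```

View pics/ftop.png

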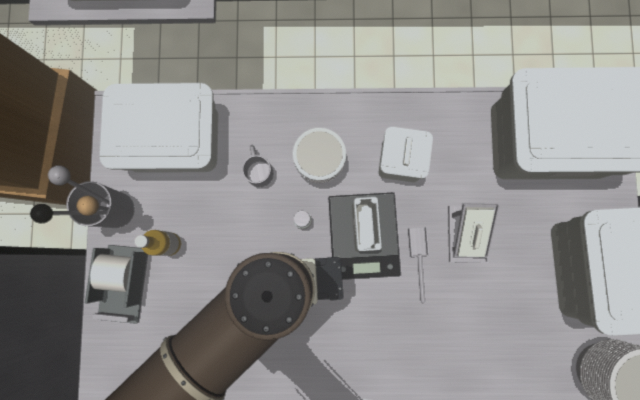

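View pics/fscene.png

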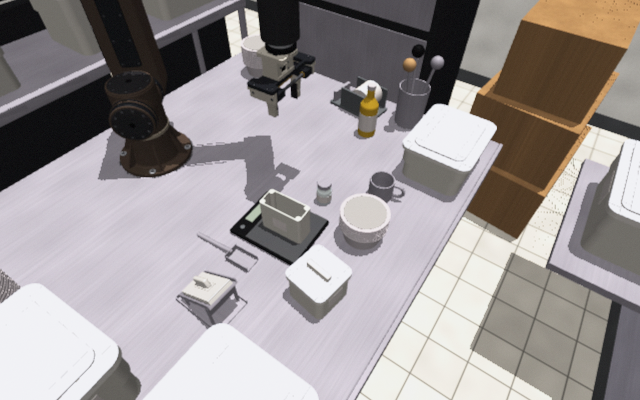

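The tub stands on the pan: pixel (368, 225) in the top view, with its rim centre about 2 mm from the pan centre and its rim at 122 mm. The lid lies flat in the bay at (475, 235), about 1 mm from home. The bystanders haven't moved and the arm is clear.

```bash
python3 -c "
from h import *
print(ticket.sign_off())"
```

```text
the job is handed in; nothing more can be done
None
```

The lid is propped in the lid rest and the open tub stands on the scale's pan. I handed the job in at about 22.4 s of the 64 s; the hand-in gives no verdict.

- **Lid:** I lifted it by its rib and set it right way up in the bay with a short end down at the lip. The last pictures from the top and scene cameras put it about 1 mm from home, tilted less than 0.01 rad and under 1° out of square. While feeling for contact I pressed the bay with about 32 N, more than needed, then eased off before releasing.
- **Tub:** I gripped it across its width and lowered it in small steps; contact reached about 9 N (limit 40 N). The rim centre is about 2 mm from the pan's centre, and the rim is 120–122 mm above the table, as expected for standing flat on the pan.
- **Other things:** The square tub, bowls, jar and mug measured within about 0.6 mm of their starting positions. The scoop and oil bottle I checked only by eye in the pictures, where they look unmoved.
- **Disagreement:** The top and scene cameras differ by about 4–5 mm in absolute x. I judged positions within each camera's own frame and against the wrist camera, so the fits above don't depend on it.

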